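# Refit the spring and palm knob of a mandoline's food holder

### The arm

A 6-joint arm with a two-finger parallel gripper is mounted at the origin on a cart in front of the work surface, level with it; the furniture and walls round the work are solid. World frame = base frame: x ahead of the robot, y to its left, z up, the work surface at z = 0. Lengths are in mm, angles in degrees, forces in N, time in s.
With the tool pointing down it reaches from about 250 to 725 mm from the base axis. Payload 4 kg.
Tool frame: the origin (TCP) lies between the finger pads; the fingertips stand 17 mm ahead of it and the grasp point (between the pads) lies 2 mm behind it (ctrl.tip_reach is the distance from the TCP to the fingertips, in mm); z points along the fingers, x is the direction in which the jaws open and shut, and the axes are right-handed (so a half turn about z gives the same grasp; the last joint's range is limited). The gripper opens to 85 mm and grips with 20 to 120 N. Pads are 22 mm wide; open, the fingers measure 114 mm over their backs; the gripper's body (76 mm by 85 mm) begins 54 mm behind the grasp point. The pads swing forward as they close: fully open they stand 13 mm farther back than shut.
Start: joints at [63.426, 13.785, 0.286, 76.501, 0, 90], TCP at [223.673, 447.18, 248.306] pointing down, gripper open.
Joint ranges: [-155.79, 155.79], [-60.16, 107.12], [-62.33, 73.08], [-114, 123.19], [-81.49, 82.49], [-180, 180]. Speed limits (degrees/s): [159.86, 159.86, 180, 180, 180, 180].

### API

Orientations are given as a 3x3 rotation matrix whose columns are the frame's x, y, z axes.
In Python, from bench import read_state, capture, close_job, ctrl gives the robot as it stands.
- The arm moves only by the tool apply_moves, never from a script. Its argument "steps" is a list of rows, each a list of 2 entries, a list of its own where there are three numbers: the shift along the tool's x, y, z in m, then the turn about the tool's z in degrees. In form: [[[tx, ty, tz], spin], ...]. A call has exactly 5 rows; each row is the pose to reach, as a shift and turn from the pose commanded when the call began, along the tool's axes at that moment; what a row does not reach only later rows make up. A row lasts 1/10 s, in which the tool goes at most 50 mm and 8.59 degrees, less where a joint would pass 70% of its speed; a pose out of reach is approached as far as the arm can. A call with a gripper value outside its range is refused whole. "grip" is the closure in counts, from 0 (fully open) to 255 (shut), set as the call begins (left out, the last holds). The fingers move at their own pace and stop on an object; the grip force is fixed at half the most. Time passes only in rows, so rows that repeat a pose let the fingers close, or fill a call up. It gives the time, the measured TCP pose, the force and the opening at its end, in the units of the state.
- read_state(): the state, without advancing time (a new reading comes with each control period).
- capture(name): name is "side" or "top" or "wrist"; returns a dict with "image" (480x640x3 uint8, blue, green, red), "fx", "fy", "cx", "cy" (pixels), "D" ([k1, k2, p1, p2, k3] as OpenCV has them; the pictures are not rectified), "rvec" (rotation vector, rad) and "tvec" (3), from world to camera coordinates, as OpenCV has them. Camera axes: x right, y down, z forward; pixel columns grow to the right and rows downward; lengths in mm; the calibration is good to about 2 mm. A picture is of the moment at which its call begins. There is no depth.
- close_job(): hands the job in, once; it reports no verdict.
The state is a dict: "time": time; "qpos": joint angles; "joint_velocities": joint speeds; "effort": joint torques, N m; "ee_pos": TCP position; "tool_rot": TCP orientation; "contact_force": force on the tool from outside, world axes, zero at the start; "wrist_torque": the same for the moment, N m; "finger_gap": finger opening in mm.
Only numpy, scipy, OpenCV 4.12 (cv2) and the standard library are available. Lean on these libraries where they do the work, as an engineer would, in place of code of your own. Each camera call takes 0.05 s, during which the arm holds its last target.

### The job

The food holder of the vegetable slicer has been washed and has to be put together again: thread the coil spring, tang end first, over the slanting split post and right down to its foot, giving it a slight twist where the tang snags until it runs down in the slot. Then put the palm knob on the post over the spring, push it down along the post until both spring jaws snap over its skirt, and let go, so that the jaws alone hold it down. Leave the lemon, the garlic and the spoon where they lie.

Things in the scene. Friction and masses are not known exactly. Their poses are not given: they have to be found in the camera images.
- slicer: A vegetable slicer (mandoline) on rubber feet and a wire leg, fixed on the worktop. Its bed slopes at 28 degrees: low end towards the robot, high end with a loop handle away from it. Its grey food holder, 92 x 104 mm, is parked half-way up the bed; a bright metal post stands in its middle, square to the bed. Origin on the worktop straight below the post's foot; x points to the high end, z up.
- post_foot (a point): Foot of the post: on its axis, at the holder's flat top face, 98 mm above the worktop. z points along the post away from the bed (28 degrees off vertical, leaning towards the slicer's low end), x up the slope of the bed, y level across the bed.
- post_tip (a point): Free end of the post, on its axis, 70 mm along z from post_foot; same axes. The post is 14 mm thick, its last 5 mm taper to 10 mm. It is split from its end right down to its foot by a slot 5 mm wide that runs along x and so opens towards both jaws; at the end the slot widens to a mouth of 8 mm.
- jaw_upper (a joint): Angle (rad) of the black spring jaw uphill (+x) of the post: 0 shut, grows away from the post, at most 0.25, springs back. Each jaw is a strip 10 mm wide, 23 mm from the post's axis, 52 mm high above the holder's top face. The hook at its end points at the post: sloping on top, flat below, the flat 42 mm above the holder's top face, its point 17 mm from the post's axis.
- jaw_lower (a joint): The same for the jaw downhill (-x) of the post. The knob's skirt, pushed down along the post, spreads both jaws by about 0.08 rad and they snap shut over it; this takes about 10 to 20 N with the spring.
- spring_mid (a point): Loose steel compression spring, at first standing on its foot on the worktop: 60 mm long, 23 mm outside and 18 mm inside diameter, wire 2.5 mm, six open turns between two flat end coils, about 0.25 N per mm. This point is on its axis, half-way up. z points from its foot to its other, open end; x along the tang in its foot.
- spring_foot (a point): Centre of the spring's foot face, 30 mm below spring_mid; same axes. In the foot coil the wire runs straight across the middle: a tang, along x, seen from above through the coil. It goes onto the post only where it lines up (either way round) with the slot; up to 12 degrees out it still slips in, farther out it snags on the end of the post. Fully on, this point is at post_foot.
- knob_mid (a point): Loose black palm knob, at first upright on the worktop: 58 mm high, plain round stem 28 mm thick with a domed top, and at its lower end a skirt 40 mm across and 5 mm high. A blind bore 16.4 mm wide and 40 mm deep enters it from below. This point is on its axis, half-way up; z points to its domed top.
- knob_foot (a point): Centre of the knob's underside (mouth of its bore), 29 mm below knob_mid; same axes. Snapped in, it stands about 37 mm along the post from post_foot, pushed up against the hooks by the spring; the knob can be pushed about 6 mm farther down before the bore meets the post's end.
- spring: The spring's foot coil; origin at spring_foot. The spring weighs about 55 g; once its tang is in the slot and it is let go, it slides on down the post by its own weight.
- knob: The knob, about 45 g; origin at knob_foot.
- lemon: a yellow lemon, 83 x 58 x 58 mm, lying on the worktop; not part of the job. Origin at the centre of its underside.
- garlic: a head of garlic, about 48 mm wide and 51 mm high, on the worktop; not part of the job. Origin at the centre of its underside.
- table_spoon: a metal table spoon, 192 x 39 x 13 mm, lying flat on the worktop near its front edge; not part of the job. Origin at the centre of its underside.
There are look-alikes about, which are no part of the job. What is shaped like the knob but blue or red is not meant.

How it is judged (in metres and radians):
On the way, in this order (a step that is already met when the one before it is completed fails the run):
1. the spring is threaded over the post, down to its foot, its tang in the slot (distance between spring_foot and post_foot below 0.01 m and angle between the z axis of spring_foot and the z axis of post_foot, either way round below 0.15 rad), for 0.2 s.
2. the knob is on the post and both jaws have snapped shut over its skirt (z of knob_foot in the frame of post_foot between 0.027 and 0.039 m and x of knob_foot in the frame of post_foot between -0.004 and 0.004 m and y of knob_foot in the frame of post_foot between -0.004 and 0.004 m and angle between the z axis of knob_foot and the z axis of post_foot, either way round below 0.12 rad and value of joint each of jaw_upper, jaw_lower below 0.03 rad), for 0.2 s.
At the end, for the whole second after the job is handed in: Spring foot within 6 mm of the post's foot, axis within 0.15 rad of the post's; knob on the post (4 mm off axis, 0.12 rad tilt at most), its underside 33 to 39 mm from the post's foot; both jaws shut (under 0.03 rad); knob and spring at rest (distance between spring_foot and post_foot below 0.006 m and angle between the z axis of spring_foot and the z axis of post_foot, either way round below 0.15 rad and z of knob_foot in the frame of post_foot between 0.033 and 0.039 m and x of knob_foot in the frame of post_foot between -0.004 and 0.004 m and y of knob_foot in the frame of post_foot between -0.004 and 0.004 m and angle between the z axis of knob_foot and the z axis of post_foot, either way round below 0.12 rad and value of joint each of jaw_upper, jaw_lower below 0.03 rad and linear speed of each of knob, spring below 0.02 m/s); the robot touches nothing.
It fails at once if the lemon, the garlic or the spoon was moved more than 3 cm (distance of any of lemon, garlic, table_spoon from where it was at the start of the episode above 0.03 m).
It also fails if it takes over 64 s, if anything falls off the work surface, if the arm or the gripper's body presses on something with over 40 N, if the wrist force passes 120 N, or if a joint passes its speed limit or range.

## Working session

There is one attempt and no reset: what is moved stays moved. The work goes in short steps, Python scripts to look and compute and a tool call to move; the robot and the scene stay as the last step left them, time stands still between calls to the robot, and variables do not carry over. Pictures are saved under pics/ and viewed, and the job is handed in when it is done.

Besides the shell and the picture viewer there is one more tool, called after ">>>" as name([rows], argument=value, ...), one row to a line, values as JSON. apply_moves: Moves the arm, as the interface text tells. Its arguments: {"type":"object","properties":{"steps":{"type":"array"},"grip":{"type":"number"}},"required":["steps"]}

```bash
ls; mkdir -p pics
python3 - <<'E'
from bench import *
import cv2
s=read_state()
for k,v in s.items(): print(k,v)
for n in ["side","top","wrist"]:
    c=capture(n); cv2.imwrite(f"pics/{n}0.png",c["image"]); print(n,{k:v for k,v in c.items() if k!="image"})
print([a for a in dir(ctrl) if a[0]!='_'])
E
```

```text
pics
time 0.0
qpos [ 6.34267145e+01  1.38313551e+01  2.12017943e-01  7.65023155e+01
 -7.25767635e-04  8.99999026e+01]
joint_velocities [ 0.12609758  0.02408344 -0.02819896  0.00344222 -0.04311737 -0.06766148]
effort [ 1.86101183e-04 -3.72315896e+01  2.52407455e+01  1.68950408e-02
  1.71430806e-04  6.72812845e-06]
ee_pos [223.3992427  446.62988778 247.4089916 ]
tool_rot [[ 4.47339607e-01  8.94363682e-01 -9.38484548e-04]
 [ 8.94361654e-01 -4.47340591e-01 -1.90461112e-03]
 [-2.12323725e-03  1.26633976e-05 -9.99997746e-01]]
contact_force [-0.14901174 -0.81897958  0.26457688]
wrist_torque [ 0.02435787 -0.00236123  0.02730378]
finger_gap 85.20125728324234
side {'fx': 518.316630036961, 'fy': 518.316630036961, 'cx': 316.994593369057, 'cy': 237.93996084846924, 'D': array([-0.06285792,  0.        ,  0.        ,  0.        ,  0.        ]), 'rvec': array([ 1.95548206, -0.52350852,  0.31372542]), 'tvec': array([-360.11531086,  229.34407345,  983.7897764 ])}
top {'fx': 524.5872567435531, 'fy': 524.5872567435531, 'cx': 312.07365032175704, 'cy': 237.9836153773277, 'D': array([0.05289307, 0.        , 0.        , 0.        , 0.        ]), 'rvec': array([ 2.14502   , -2.17134829,  0.11208674]), 'tvec': array([ 115.7526093 ,  476.43663789, 1399.31115775])}
wrist {'fx': 395.61795935727093, 'fy': 395.61795935727093, 'cx': 326.21261961189833, 'cy': 240.51434757575575, 'D': array([0.02759586, 0.        , 0.        , 0.        , 0.        ]), 'rvec': array([-2.42056723, -1.49738526, -0.24874298]), 'tvec': array([-498.90333778,  -41.91781086,  380.73623701])}
['MotionError', 'tip_reach']
```

View pics/side0.png

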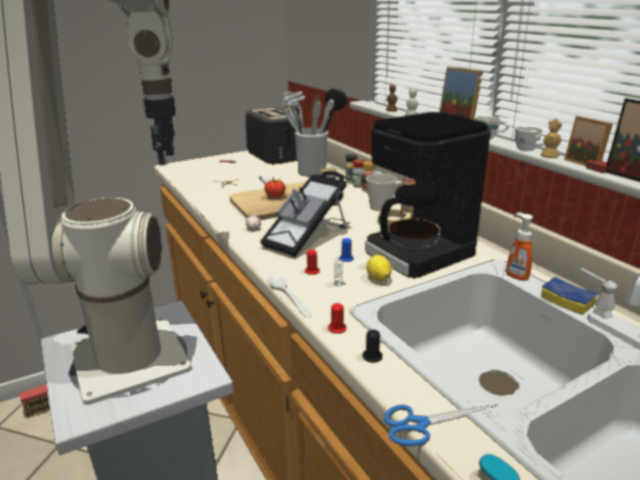

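View pics/top0.png

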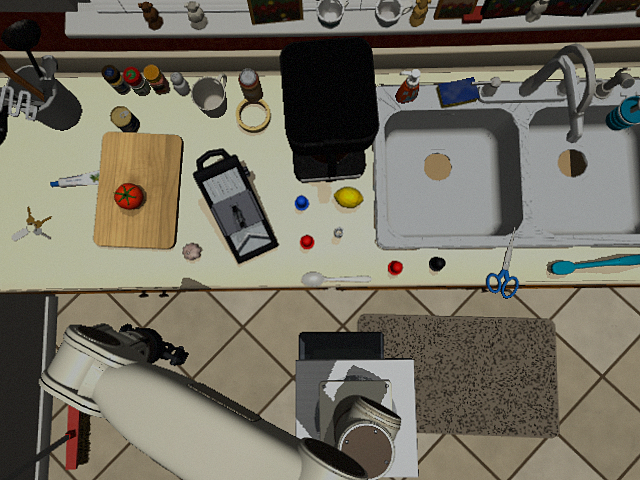

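View pics/wrist0.png

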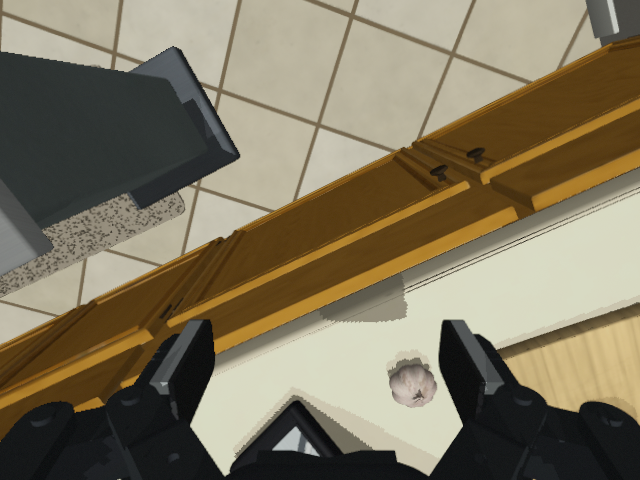

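```bash
cat > h.py <<'E'
import numpy as np, cv2
from bench import *
def cam(c):
    K=np.array([[c["fx"],0,c["cx"]],[0,c["fy"],c["cy"]],[0,0,1.]])
    R,_=cv2.Rodrigues(np.array(c["rvec"])); return K,np.array(c["D"],float),R,np.array(c["tvec"],float)
def ray(c,px):
    K,D,R,t=cam(c); u=cv2.undistortPoints(np.array([[px]],float),K,D)[0,0]
    d=R.T@np.array([u[0],u[1],1]); return -R.T@t,d/np.linalg.norm(d)
def onz(c,px,z):
    o,d=ray(c,px); return o+d*(z-o[2])/d[2]
def tri(*cp):
    A=np.zeros((3,3));b=np.zeros(3);L=[]
    for c,p in cp:
        o,d=ray(c,p);P=np.eye(3)-np.outer(d,d);A+=P;b+=P@o;L.append((o,d))
    X=np.linalg.solve(A,b); return X,[np.linalg.norm(np.cross(X-o,d)) for o,d in L]
def proj(c,X):
    K,D,R,t=cam(c); return cv2.projectPoints(np.array(X,float).reshape(-1,3),c["rvec"],np.array(c["tvec"],float),K,D)[0].reshape(-1,2)
def crop(c,name,x0,y0,x1,y1,s):
    im=c["image"][y0:y1,x0:x1]; cv2.imwrite("pics/"+name+".png",cv2.resize(im,None,fx=s,fy=s,interpolation=cv2.INTER_CUBIC))
E
python3 - <<'E'
from h import *
a=capture("top");b=capture("side")
crop(a,"t1",185,140,345,260,5); crop(b,"s1",240,160,400,280,5)
crop(a,"t2",320,180,460,285,5); crop(b,"s2",300,240,420,370,4)
E
```

```text
(no output)
```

View pics/t1.png

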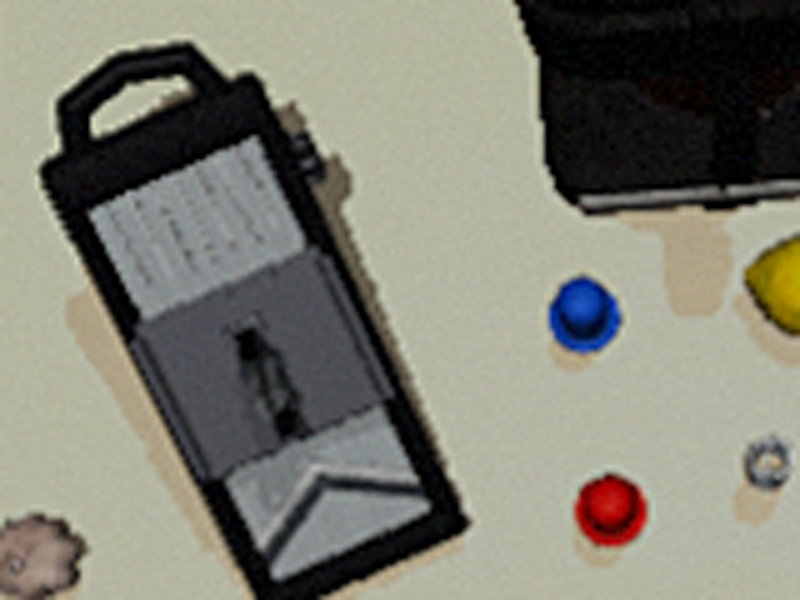

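View pics/s1.png

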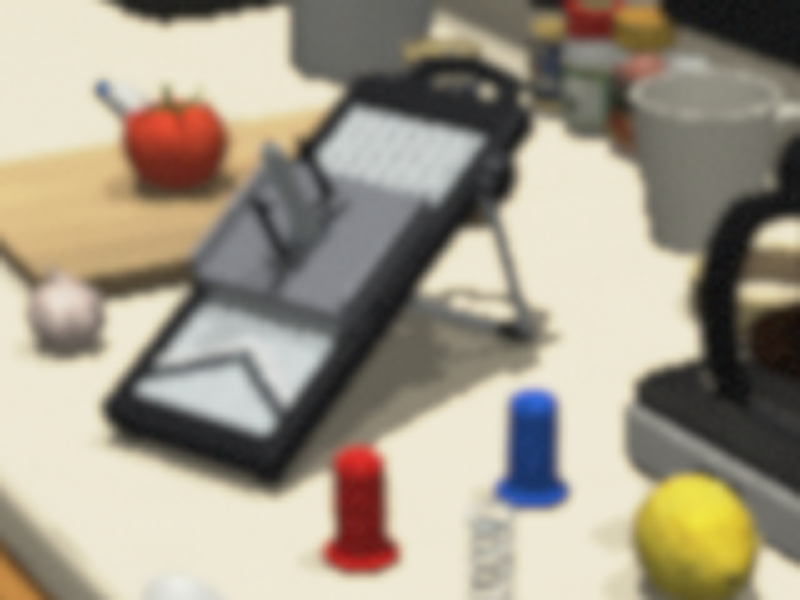

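View pics/t2.png

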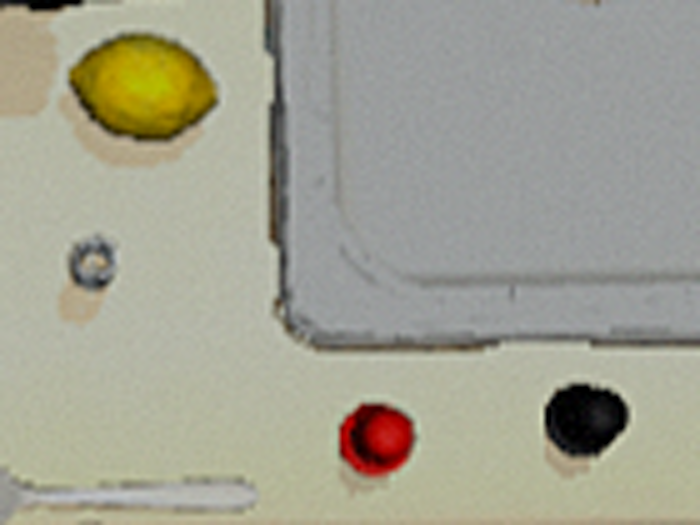

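View pics/s2.png

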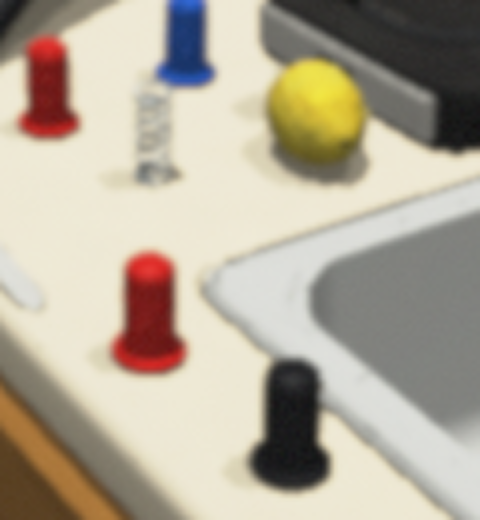

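Run:
```python
from h import *
a=capture("top");b=capture("side")
np.set_printoptions(precision=1,suppress=True)
print("spring top-end", onz(a,(320+93/5,180+262/5),60), "foot side",onz(b,(300+153/4,240+176/4),5), "shadow/foot top")
print("spring foot px top", )
print("knob dome", tri((a,(320+598/5,180+415/5)),(b,(300+293/4,240+372/4))), "skirt side", onz(b,(300+291/4,240+470/4),2))
print("tip", tri((a,(185+262/5,140+395/5)),(b,(240+270/5,160+150/5))))
print("upper jaw top", tri((a,(185+245/5,140+340/5)),(b,(240+313/5,160+150/5))))
print("lower jaw top", tri((a,(185+290/5,140+425/5)),(b,(240+258/5,160+205/5))))
```

```text
spring top-end [488.2  38.9  60. ] foot side [486.1  26.5   5. ] shadow/foot top
spring foot px top
knob dome (array([ 405. , -227.4,   51.1]), [np.float64(0.935608965968817), np.float64(0.9356089659689099)]) skirt side [ 401.  -236.1    2. ]
tip (array([513.2, 294.8, 151. ]), [np.float64(0.6561972420875578), np.float64(0.6561972420875364)])
upper jaw top (array([543.3, 304.5, 142.2]), [np.float64(0.038498226395022046), np.float64(0.03849822639500144)])
lower jaw top (array([500.8, 284.7, 125.6]), [np.float64(1.4202472768023573), np.float64(1.4202472768021317)])
```

Run:
```python
from h import *
np.set_printoptions(precision=3,suppress=True)
w=capture("wrist");s=read_state();K,D,R,t=cam(w)
T=s["tool_rot"];p=np.array(s["ee_pos"])
print(s["time"],"cam pos in tool",T.T@(-R.T@t-p)); print("cam axes in tool",(T.T@R.T))
print(p, T)
# desired: tool over target; shifts
for n,g in [("spring",[487,33]),("slicer",[520,295]),("knob",[405,-230])]:
    print(n, T.T@(np.array(g+[250])-p))
```

```text
0.4 cam pos in tool [   0.056  -85.245 -124.642]
cam axes in tool [[ 1.     0.001 -0.001]
 [-0.001  0.945  0.327]
 [ 0.001 -0.327  0.945]]
[223.65  447.113 248.179] [[ 0.447  0.894 -0.   ]
 [ 0.894 -0.447 -0.   ]
 [-0.     0.    -1.   ]]
spring [-252.538  420.795   -1.74 ]
slicer [ -3.458 333.092  -1.816]
knob [-524.435  465.122   -1.658]
```

>>> apply_moves([
  [[-0.022, 0.045, 0], 0],
  [[-0.045, 0.09, 0], 0],
  [[-0.067, 0.134, 0], 0],
  [[-0.089, 0.179, 0], 0],
  [[-0.111, 0.223, 0], 0],
])

```text
time: 0.9
ee_pos: [374.3, 246.5, 248.5]
tool_rot: [[0.447, 0.895, 0.001], [0.895, -0.447, 0.0], [0.001, 0.0, -1.0]]
contact_force: [0.6, 1.0, -0.4]
finger_gap: 85.4
```

>>> apply_moves([
  [[-0.022, 0.045, 0], 0],
  [[-0.045, 0.09, 0], 0],
  [[-0.067, 0.134, 0], 0],
  [[-0.089, 0.179, 0.02], 0],
  [[-0.111, 0.223, 0.04], 0],
])

```text
time: 1.4
ee_pos: [521.0, 52.5, 211.4]
tool_rot: [[0.448, 0.894, 0.003], [0.894, -0.448, 0.0], [0.002, 0.002, -1.0]]
contact_force: [0.7, 0.4, -0.4]
finger_gap: 85.3
```

>>> apply_moves([
  [[-0.015, 0.03, 0.03], 0],
  [[-0.03, 0.06, 0.06], 0],
  [[-0.03, 0.06, 0.09], 0],
  [[-0.03, 0.06, 0.09], 0],
  [[-0.03, 0.06, 0.09], 0],
])

```text
time: 1.9
ee_pos: [559.0, 0.8, 120.9]
tool_rot: [[0.447, 0.894, -0.002], [0.894, -0.447, 0.0], [-0.001, -0.002, -1.0]]
contact_force: [0.9, -0.0, 0.5]
finger_gap: 85.1
```

Run:
```python
from h import *
np.set_printoptions(precision=3,suppress=True)
w=capture("wrist");s=read_state();print(s["time"],s["ee_pos"],s["qpos"]);cv2.imwrite("pics/w1.png",w["image"])
print(proj(w,[[487,33,60],[487,33,0]]))
```

```text
1.95 [560.004   1.118 122.21 ] [ 0.111 25.23  -2.793 61.908  0.006 26.644]
[[318.8   118.624]
 [320.731 115.054]]
```

View pics/w1.png

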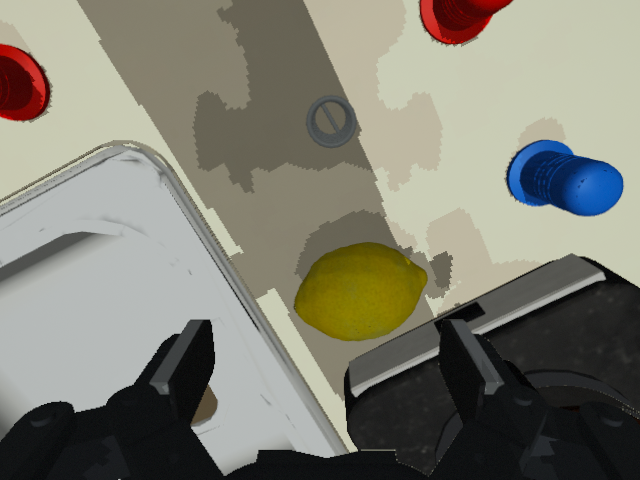

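Run:
```python
from h import *
w=capture("wrist"); crop(w,"w1c",295,85,365,155,10)
print(onz(w,(330,121),30))
```

```text
[492.611084    36.99598998  30.        ]
```

View pics/w1c.png

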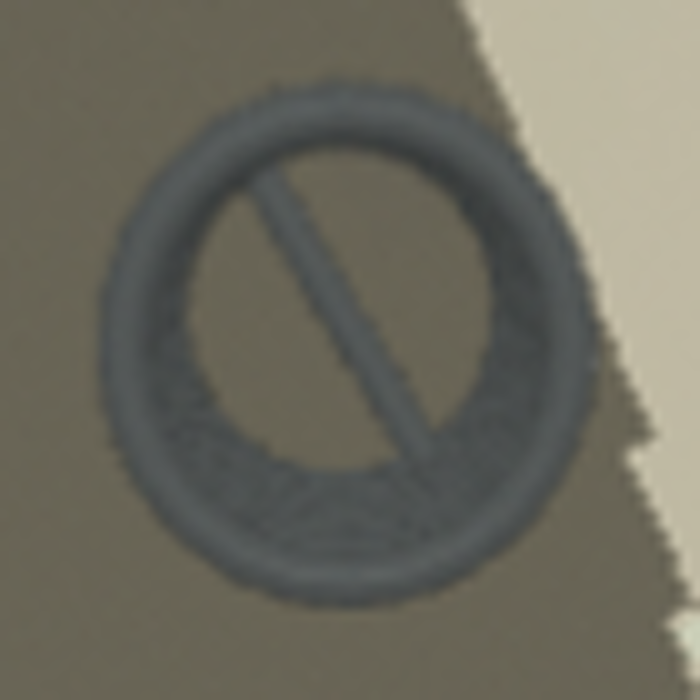

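Run:
```python
from h import *
np.set_printoptions(precision=2,suppress=True)
w=capture("wrist"); s=read_state()
A=onz(w,(321,102),1.2);B=onz(w,(338,130.5),1.2)
d=B-A;ang=np.degrees(np.arctan2(d[1],d[0]));print(A,B,ang)
print("top c",onz(w,(329.8,119.5),60),"foot c",onz(w,(329.2,116.3),2))
T=s["tool_rot"];xa=np.degrees(np.arctan2(T[1,0],T[0,0]))
print("tool x ang",xa, "perp tang",ang+90)
```

```text
[482.73  36.83   1.2 ] [501.6   38.74   1.2 ] 5.767957259279658
top c [491.43  37.67  60.  ] foot c [491.97  37.61   2.  ]
tool x ang 63.495111285841794 perp tang 95.76795725927965
```

>>> apply_moves([
  [[0.001, -0.026, 0], -8],
  [[0.002, -0.052, 0], -16],
  [[0.002, -0.0774, 0], -24.3],
  [[0.002, -0.0774, 0], -32.3],
  [[0.002, -0.0774, 0], -32.3],
], grip=0)

```text
time: 2.55
ee_pos: [491.8, 38.1, 123.1]
tool_rot: [[-0.102, 0.995, 0.004], [0.995, 0.102, 0.0], [-0.0, 0.004, -1.0]]
contact_force: [0.3, -0.4, 0.5]
finger_gap: 85.5
```

Run:
```python
from h import *
np.set_printoptions(precision=2,suppress=True)
s=read_state();w=capture("wrist");cv2.imwrite("pics/w2.png",w["image"])
T=s["tool_rot"];print(s["ee_pos"],s["finger_gap"],np.degrees(np.arctan2(T[1,0],T[0,0])))
print("shift",T.T@(np.array([491.7,37.7,42])-s["ee_pos"]))
```

```text
[491.77  38.1  123.09] 85.54887339967412 95.82798586047686
shift [-0.38 -0.44 81.09]
```

View pics/w2.png

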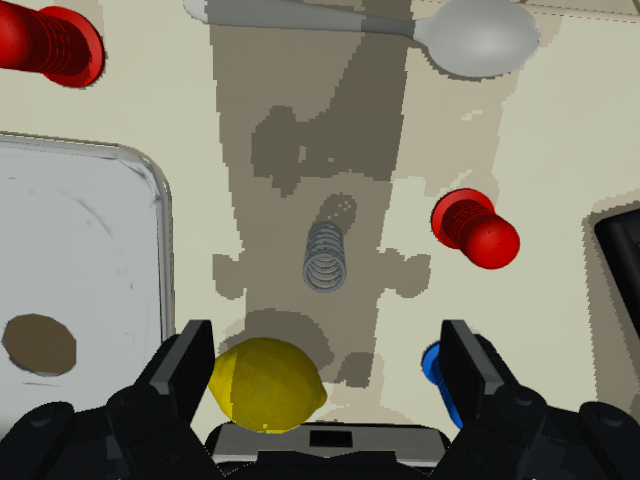

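Run:
```python
from h import *
np.set_printoptions(precision=1,suppress=True)
w=capture("wrist");a=capture("top")
print("blue",onz(a,(302,202),50),onz(w,(450,385),55),"red",onz(a,(307,242),50),onz(w,(462,220),0),"lemon",onz(a,(348,197),30),onz(w,(268,390),30))
print("spring top",onz(w,(325,269),60),proj(w,[[491.7,37.7,60]]))
```

```text
blue [573.3 135.8  50. ] [556.2 117.5  55. ] red [464.6 123.4  50. ] [470.6 124.5   0. ] lemon [589.2  10.3  30. ] [591.9   9.1  30. ]
spring top [487.9  37.2  60. ] [[325.2 275.8]]
```

Run:
```python
from h import *
w=capture("wrist"); crop(w,"w2c",290,210,360,300,8)
print(proj(w,[[491.7,37.7,z] for z in(0,60)]))
```

```text
[[326.208916   238.62905814]
 [326.13045539 276.42646543]]
```

View pics/w2c.png

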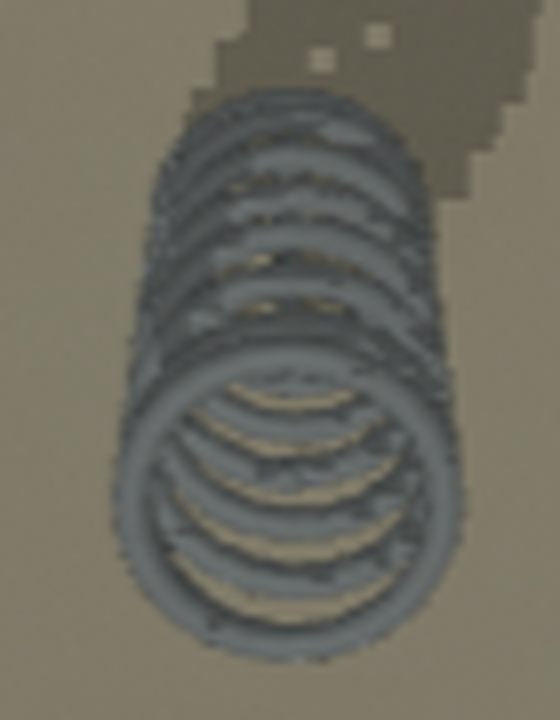

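>>> apply_moves([
  [[0, -0.0015, 0.035], 0],
  [[0, -0.0015, 0.065], 0],
  [[0, -0.0015, 0.08], 0],
  [[0, -0.0015, 0.08], 0],
  [[0, -0.0015, 0.08], 0],
])

```text
time: 3.25
ee_pos: [490.2, 36.8, 41.1]
tool_rot: [[-0.099, 0.995, -0.0], [0.995, 0.099, -0.0], [-0.0, -0.0, -1.0]]
contact_force: [0.4, 0.7, -0.7]
finger_gap: 85.1
```

>>> apply_moves([
  [[0, 0, 0], 0],
  [[0, 0, 0], 0],
  [[0, 0, 0], 0],
  [[0, 0, 0], 0],
  [[0, 0, 0], 0],
], grip=255)

```text
time: 3.75
ee_pos: [490.1, 36.8, 41.4]
tool_rot: [[-0.1, 0.995, 0.001], [0.995, 0.1, -0.0], [-0.0, 0.001, -1.0]]
contact_force: [-0.6, 0.2, 2.3]
finger_gap: 20.5
```

>>> apply_moves([
  [[0, 0, 0], 0],
  [[0, 0, 0], 0],
  [[0, 0, 0], 0],
  [[0, 0, -0.01], 0],
  [[0, 0, -0.03], 0],
])

```text
time: 4.25
ee_pos: [487.8, 37.0, 69.9]
tool_rot: [[-0.1, 0.995, -0.005], [0.995, 0.1, 0.0], [0.001, -0.005, -1.0]]
contact_force: [-0.3, 0.8, 0.5]
finger_gap: 20.6
```

>>> apply_moves([
  [[0.0, 0, -0.045], 0],
  [[0.015, 0, -0.09], 0],
  [[0.04, 0, -0.13], 0],
  [[0.085, 0, -0.145], 0],
  [[0.13, 0, -0.145], 0],
])

```text
time: 4.75
ee_pos: [478.3, 167.8, 220.0]
tool_rot: [[-0.098, 0.995, 0.007], [0.995, 0.098, 0.003], [0.002, 0.007, -1.0]]
contact_force: [1.1, 0.8, -0.5]
finger_gap: 20.6
```

>>> apply_moves([
  [[0.04, 0.02, 0], -5],
  [[0.08, 0.045, 0], -10],
  [[0.115, 0.075, 0], -15],
  [[0.14, 0.11, 0], -19.2],
  [[0.14, 0.11, 0], -19.2],
])

```text
time: 5.25
ee_pos: [574.2, 320.3, 211.9]
tool_rot: [[-0.425, 0.905, -0.002], [0.905, 0.425, -0.0], [0.001, -0.002, -1.0]]
contact_force: [0.2, -0.7, -1.2]
finger_gap: 20.6
```

Run:
```python
from h import *
np.set_printoptions(precision=2,suppress=True)
w=capture("wrist");s=read_state();cv2.imwrite("pics/w3.png",w["image"])
T=s["tool_rot"];print(s["time"],s["ee_pos"],s["finger_gap"],np.degrees(np.arctan2(T[1,0],T[0,0])))
print(proj(w,[[514.5,291,160],[544,305,98]]))
```

```text
5.3 [572.54 318.31 212.71] 20.229978015644573 115.03307893782683
[[321.94 148.28]
 [323.32 192.31]]
```

View pics/w3.png

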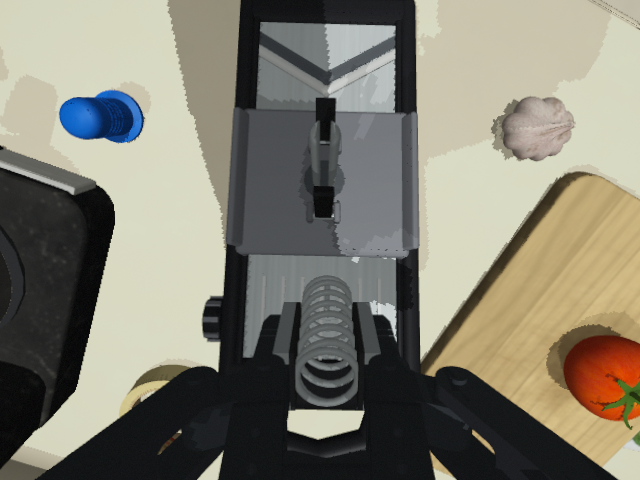

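Run:
```python
from h import *
w=capture("wrist"); crop(w,"w3c",280,90,370,225,5.5)
```

```text
(no output)
```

View pics/w3c.png

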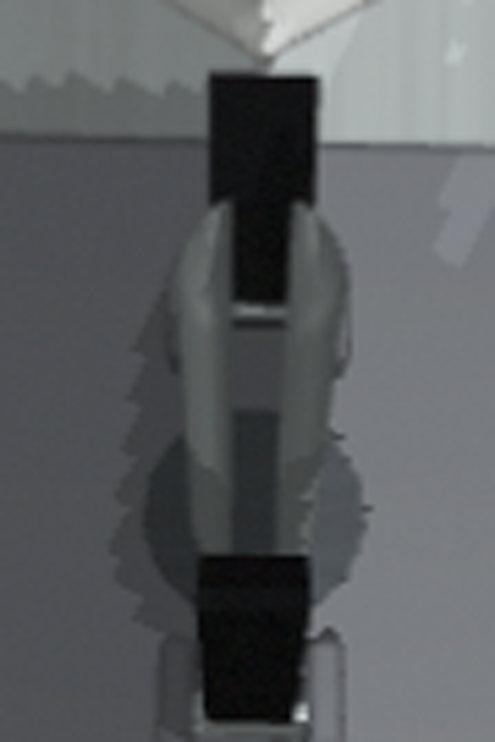

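```bash
cat > sl.py <<'E'
from h import *
c28,s28=np.cos(np.radians(28)),np.sin(np.radians(28))
def P(par,pts):
    x0,y0,yaw=par; cy,sy=np.cos(yaw),np.sin(yaw)
    X=np.array([cy*c28,sy*c28,s28]);Y=np.array([-sy,cy,0]);Z=np.array([-cy*s28,-sy*s28,c28])
    pts=np.atleast_2d(np.array(pts,float)); return np.array([x0,y0,98])+pts@np.array([X,Y,Z])
E
python3 - <<'E'
from sl import *
np.set_printoptions(precision=1,suppress=True)
w=capture("wrist")
names=dict(tip=[0,0,70],shoulder_l=[0,7,65],shoulder_r=[0,-7,65],foot=[0,0,0],lowtop=[-23,0,52],lowhook=[-17,0,46],uptop=[23,0,52],uphook=[17,0,46],holder_low=[-52,0,0],holder_up=[52,0,0])
px=proj(w,P((544,305,np.radians(25)),list(names.values())))
for n,p in zip(names,px): print(n,p,"crop",(p-[280,90])*5.5)
E
```

```text
tip [326.6 155.8] crop [256.4 362. ]
shoulder_l [341.9 159.9] crop [340.5 384.2]
shoulder_r [311.3 159.9] crop [172.3 384.3]
foot [326.6 197.7] crop [256.1 592.2]
lowtop [326.6 125.1] crop [256.3 193.2]
lowhook [326.6 141.5] crop [256.3 283.1]
uptop [326.6 215.3] crop [256.3 689.1]
uphook [326.6 206.2] crop [256.3 639.1]
holder_low [326.6 118.7] crop [256.1 158. ]
holder_up [326.6 281.8] crop [ 256.1 1055. ]
```

Run:
```python
from sl import *
from scipy.optimize import least_squares
np.set_printoptions(precision=1,suppress=True)
w=capture("wrist")
obs={ 'foot':([0,0,0],(255,510)),'sl':([0,7,63],(348,300)),'sr':([0,-7,63],(172,300)),'lt':([-24,0,52],(264,75)),'uh':([17,0,45],(254.5,560)),
'll':([-23,5,52],(318,85)),'lr':([-23,-5,52],(210,85))}
A=np.array([v[0] for v in obs.values()],float);B=np.array([v[1] for v in obs.values()])/5.5+[280,90]
def f(p): return (proj(w,P(p,A))-B).ravel()
r=least_squares(f,[536,301,.436],x_scale=[1,1,.01]);print(r.x[:2],np.degrees(r.x[2]));print(f(r.x).reshape(-1,2)*5.5)
for q in ([-46,0,0],[46,0,0],[0,0,70],[23,0,52],[25,0,52],[-52,0,0],[52,0,0]): print(q,(proj(w,P(r.x,q))-[280,90])*5.5)
print(P(r.x,[0,0,70]))
for n in ["top","side"]:
    c=capture(n); print(n,proj(c,P(r.x,[[0,0,70],[23,0,52],[-23,0,52],[0,0,0]])))
```

```text
[536.2 300.6] 23.93535279643442
[[ -0.5   6. ]
 [ -3.4  -9.3]
 [  4.6 -12.4]
 [ -0.6   9.4]
 [  1.1 -11.6]
 [  0.9  10.8]
 [ -2.4   8.8]]
[-46, 0, 0] [[260.9 129.5]]
[46, 0, 0] [[247.9 924.4]]
[0, 0, 70] [[261.6 253.9]]
[23, 0, 52] [[255.2 592.3]]
[25, 0, 52] [[254.8 614.7]]
[-52, 0, 0] [[261.7  80.6]]
[52, 0, 0] [[246.9 979.5]]
[[506.2 287.3 159.8]]
top [[239.8 221.5]
 [235.4 211.4]
 [243.2 227.2]
 [238.2 213.5]]
side [[293.1 188.1]
 [299.9 186.9]
 [290.6 198.9]
 [301.4 206.1]]
```

>>> apply_moves([
  [[0, -0.02, -0.01], 0],
  [[0, -0.04, -0.01], 1],
  [[0, -0.06, -0.005], 1],
  [[0, -0.073, 0], 1],
  [[0, -0.073, 0], 1],
])

```text
time: 6.05
ee_pos: [504.0, 284.1, 217.0]
tool_rot: [[-0.405, 0.914, -0.0], [0.914, 0.405, -0.0], [0.0, -0.001, -1.0]]
contact_force: [0.3, 0.0, -0.6]
finger_gap: 20.8
```

Run:
```python
from sl import *
np.set_printoptions(precision=2,suppress=True)
w=capture("wrist");s=read_state();crop(w,"w4",240,180,420,400,2.7);b=capture("side");crop(b,"s4",250,130,350,230,6)
a=capture("top");crop(a,"t4",190,160,290,260,6)
T=s["tool_rot"];print(s["time"],s["ee_pos"],s["finger_gap"],np.degrees(np.arctan2(T[1,0],T[0,0])))
```

```text
6.1 [505.3  284.88 217.34] 20.197112229124606 113.8819386653902
```

View pics/w4.png

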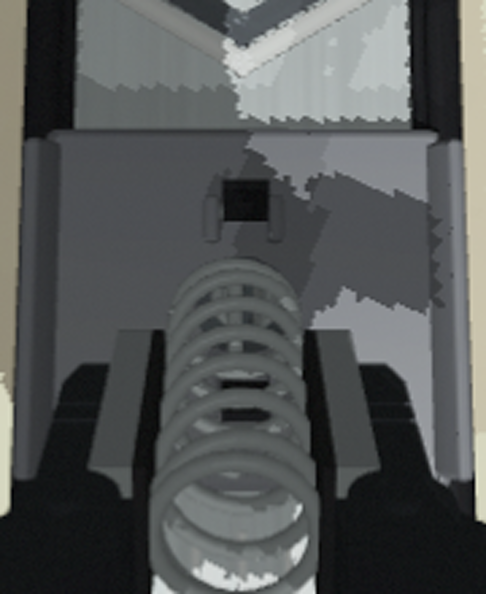

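View pics/s4.png

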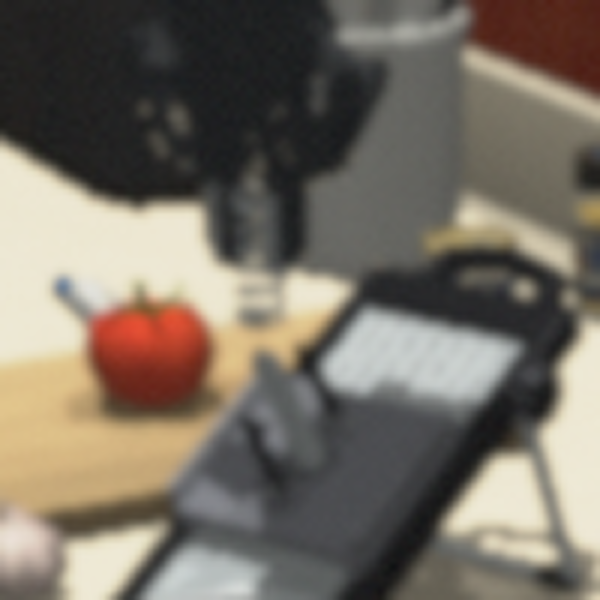

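View pics/t4.png

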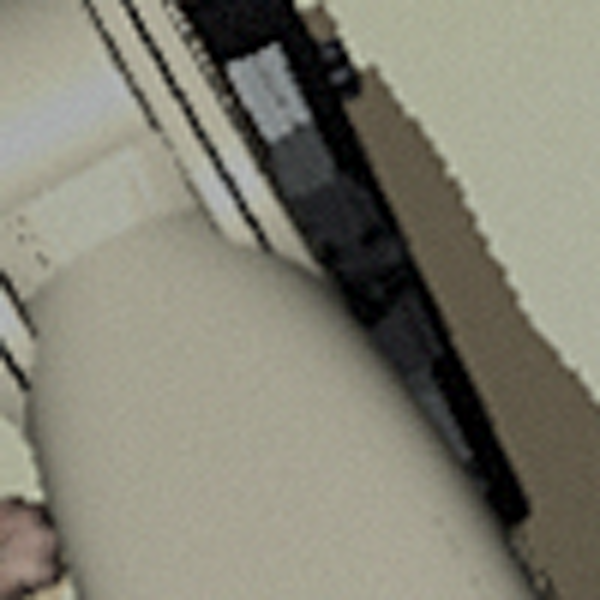

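```bash
python3 - <<'E'
from sl import *
np.set_printoptions(precision=2,suppress=True)
b=capture("side");s=read_state();T=s["tool_rot"];p=np.array(s["ee_pos"])
for o in ([0,0,41],[2.2,0,41],[0,3,41],[0,0,44]): print("foot",o,p+T@np.array(o),proj(b,p+T@np.array(o)))
for o in ([0,0,-19],[0,0,41]): print(proj(b,p+T@np.array(o)))
K,D,R,t=cam(b);print("cam view dir",R[2], "px/mm", 518/ (R@p+t)[2]); print("in tool: x->",R@T[:,0],"y->",R@T[:,1])
E
python3 - <<'E'
import cv2,sys
sys.path.insert(0,'.')
from h import *
b=capture("side");crop(b,"s4b",270,165,325,215,14)
E
```

```text
foot [0, 0, 41] [506.9  285.97 175.93] [[293.35 182.41]]
foot [2.2, 0, 41] [506.   287.98 175.93] [[292.7  182.26]]
foot [0, 3, 41] [509.64 287.19 175.93] [[294.07 182.1 ]]
foot [0, 0, 44] [506.9  285.97 172.93] [[293.39 183.5 ]]
[[292.57 160.32]]
[[293.35 182.41]]
cam view dir [ 0.44  0.79 -0.43] px/mm 0.38636171249366696
in tool: x-> [-0.8  -0.24  0.54] y-> [ 0.6  -0.35  0.72]
```

View pics/s4b.png

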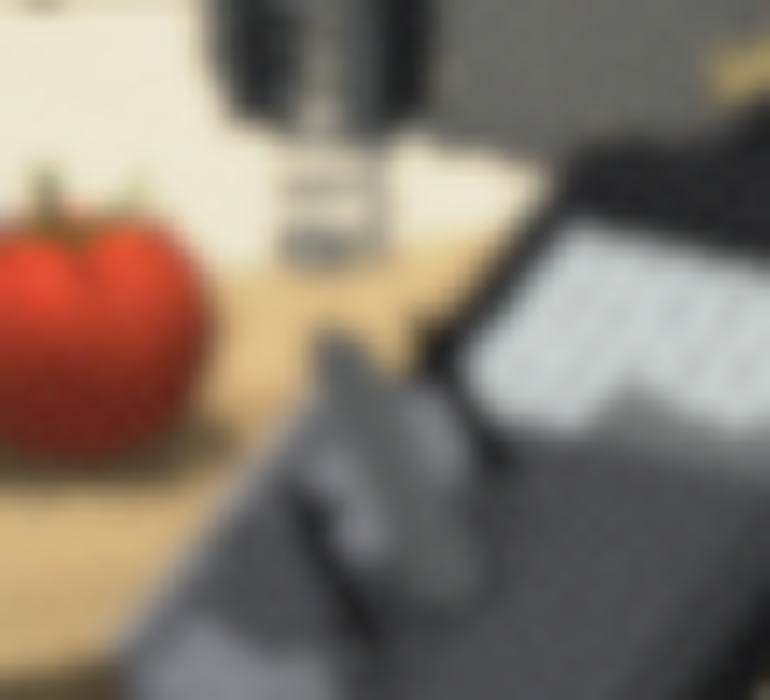

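Run:
```python
from sl import *
np.set_printoptions(precision=1,suppress=True)
w=capture("wrist");s=read_state();T=s["tool_rot"];p=np.array(s["ee_pos"])
crop(w,"w5",290,230,370,330,7)
par=(536.2,300.6,np.radians(23.94))
for q in ([-24,0,52],[-24,0,44],[-17,0,45],[0,0,0],[17,0,45],[23,0,52],[25,0,52],[-46,0,0],[46,0,0]): 
    v=proj(w,P(par,q))[0];print(q,v,(v-[290,230])*7)
for o in ([0,0,-19],[0,0,41],[0,1.4,-19],[0,1.4,41]): v=proj(w,p+T@np.array(o))[0];print("spring",o,v)
```

```text
[-24, 0, 52] [327.7 240.1] [263.7  70.5]
[-24, 0, 44] [327.6 242.2] [263.4  85.5]
[-17, 0, 45] [327.6 254. ] [263.5 168.3]
[0, 0, 0] [327.4 286.9] [262.  398.3]
[17, 0, 45] [327.7 314.5] [263.7 591.4]
[23, 0, 52] [327.7 326.2] [264.  673.6]
[25, 0, 52] [327.7 330. ] [264.1 700.2]
[-46, 0, 0] [327.4 220.4] [261.8 -67.1]
[46, 0, 0] [327.5 357.2] [262.3 890.5]
spring [0, 0, -19] [324.3 381.9]
spring [0, 0, 41] [324.9 296.1]
spring [0, 1.4, -19] [324.3 385.5]
spring [0, 1.4, 41] [324.9 298.8]
```

View pics/w5.png

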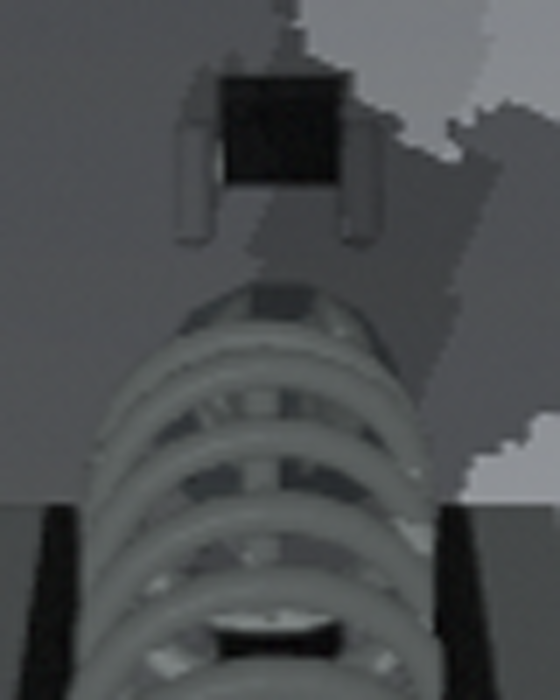

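Run:
```python
from sl import *
from scipy.optimize import least_squares
np.set_printoptions(precision=1,suppress=True)
w=capture("wrist");s=read_state();T=s["tool_rot"];p=np.array(s["ee_pos"])
A=np.array([[-24.5,0,52],[-17,0,45],[-7,0,65],[17,0,45]]);B=np.array([[283,75],[283,185],[283,285],[283,630]])/7+[290,230]
f=lambda q:(proj(w,P([q[0],q[1],.4178],A))-B).ravel()
r=least_squares(f,[536,300]);print(r.x,f(r.x).reshape(-1,2)*7)
q=[*r.x,.4178];tip=P(q,[0,0,70])[0];print("tip",tip)
# spring foot: fit tool-xy offset using foot coil downhill outer edge (260,322), sides
A2=lambda o:[p+T@np.array([o[0],o[1]-11.5,41-1.2]),p+T@np.array([o[0]-11.5,o[1],41-1]),p+T@np.array([o[0]+11.5,o[1],41-1])]
v=proj(w,A2([1,2.5]));print((v-[290,230])*7)
```

```text
[536.9 302.6] [[ -0.4   9.2]
 [ -1.1   2.6]
 [  1.8   6. ]
 [ -0.5 -19.3]]
tip [506.9 289.3 159.8]
[[259.3 346.3]
 [ 86.3 502.8]
 [431.9 503. ]]
```

>>> apply_moves([
  [[0.0017, 0.003, 0.0], 0],
  [[0.0017, 0.003, 0.004], 0],
  [[0.0017, 0.003, 0.008], 0],
  [[0.0017, 0.003, 0.012], 0],
  [[0.0017, 0.003, 0.012], 0],
])

```text
time: 6.9
ee_pos: [507.6, 288.3, 202.8]
tool_rot: [[-0.406, 0.914, -0.002], [0.914, 0.406, -0.001], [-0.0, -0.002, -1.0]]
contact_force: [0.3, -0.8, -0.1]
finger_gap: 20.3
```

```bash
cat > look.py <<'E'
import sys
from sl import *
np.set_printoptions(precision=2,suppress=True)
n=sys.argv[1]
s=read_state();w=capture("wrist");b=capture("side")
A=cv2.resize(w["image"][230:350,280:375],None,fx=5,fy=5,interpolation=cv2.INTER_CUBIC)
B=cv2.resize(b["image"][150:225,265:315],None,fx=8,fy=8,interpolation=cv2.INTER_CUBIC)
cv2.imwrite(f"pics/{n}.png",np.hstack([A,B[:,:320]]) if A.shape[0]==B.shape[0] else A)
T=s["tool_rot"];print(s["time"],s["ee_pos"],s["finger_gap"],np.degrees(np.arctan2(T[1,0],T[0,0])),np.array(s["contact_force"]))
E
python3 look.py v6
```

```text
6.9 [507.58 288.27 202.82] 20.348919112180415 113.92754082709303 [ 0.34 -0.83 -0.08]
```

View pics/v6.png

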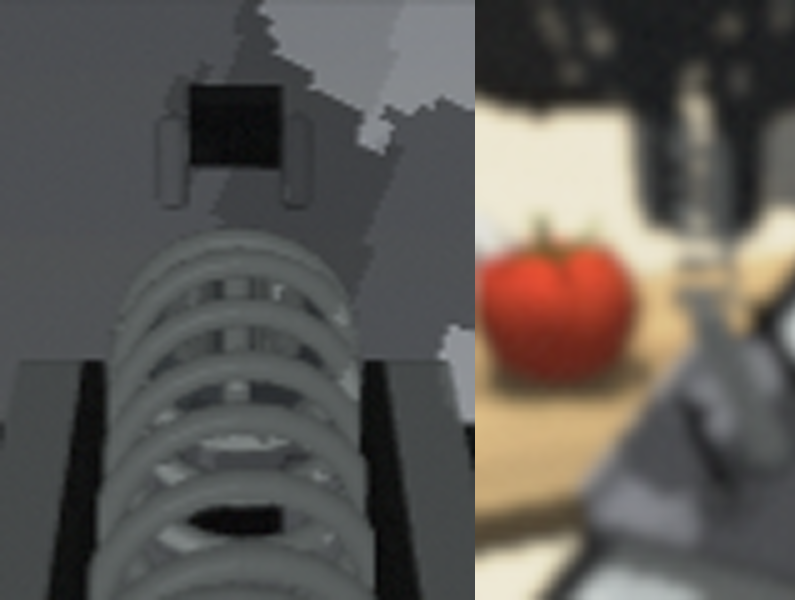

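>>> apply_moves([
  [[0, 0.0005, 0.002], 0],
  [[0, 0.001, 0.004], 0],
  [[0, 0.002, 0.006], 0],
  [[0, 0.003, 0.008], 0],
  [[0, 0.003, 0.008], 0],
])

```text
time: 7.5
ee_pos: [510.8, 289.7, 195.5]
tool_rot: [[-0.406, 0.914, -0.001], [0.914, 0.406, -0.0], [-0.0, -0.001, -1.0]]
contact_force: [-0.3, -0.7, -0.1]
finger_gap: 20.3
```

```bash
python3 look.py v7
```

```text
7.5 [510.77 289.74 195.49] 20.322237429264153 113.92688694997965 [-0.31 -0.68 -0.13]
```

View pics/v7.png

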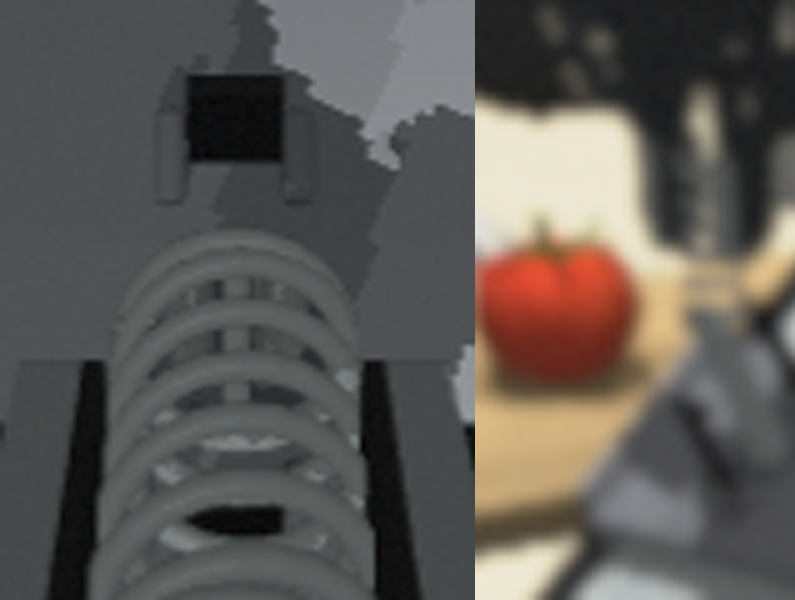

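>>> apply_moves([
  [[0, 0.0005, 0.002], 0],
  [[0, 0.001, 0.004], 0],
  [[0, 0.002, 0.006], 0],
  [[0, 0.002, 0.006], 0],
  [[0, 0.002, 0.006], 0],
])

```text
time: 8.1
ee_pos: [511.8, 290.1, 189.1]
tool_rot: [[-0.406, 0.914, -0.002], [0.914, 0.406, -0.001], [-0.0, -0.003, -1.0]]
contact_force: [-3.1, -1.2, -1.8]
finger_gap: 20.4
```

```bash
python3 look.py v8; python3 -c "
from h import *
b=capture('side');crop(b,'s8',275,170,310,205,16)"
```

```text
8.1 [511.84 290.13 189.13] 20.39346138433167 113.9291769015636 [-3.08 -1.2  -1.77]
```

View pics/v8.png

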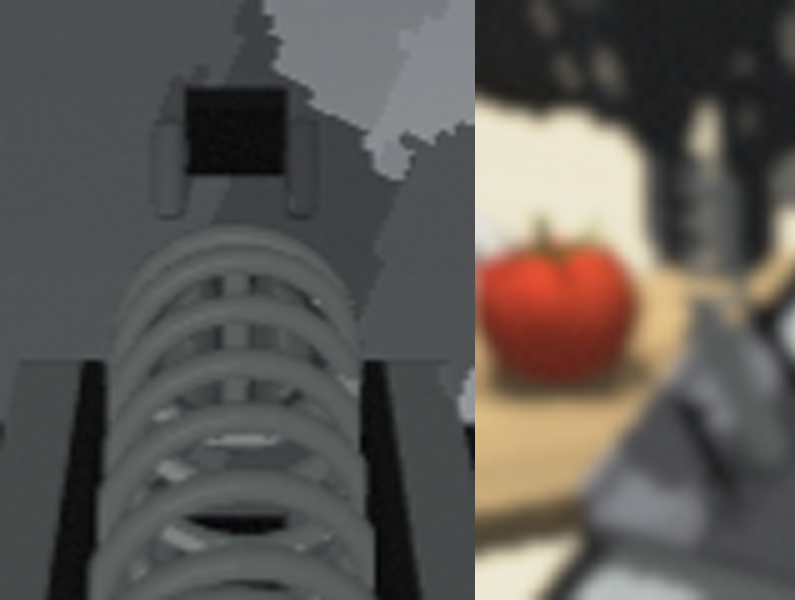

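View pics/s8.png

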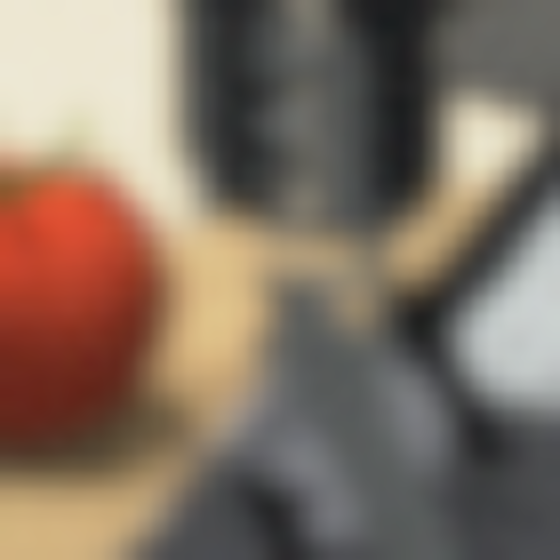

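```bash
python3 -c "
from h import *
b=capture('wrist');crop(b,'w8',295,270,360,335,10)"
```

```text
(no output)
```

View pics/w8.png

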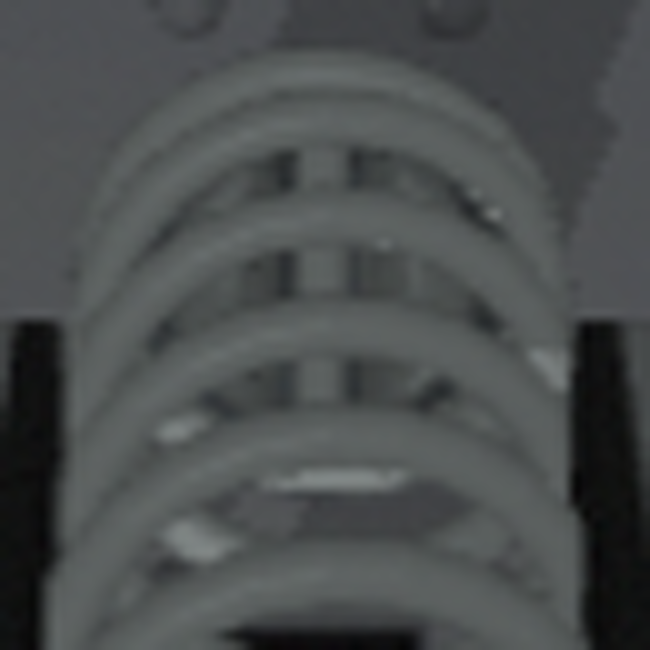

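>>> apply_moves([
  [[0, -0.002, 0.001], 0],
  [[0, -0.004, 0.002], 0],
  [[0, -0.006, 0.003], 0],
  [[0, -0.008, 0.004], 0],
  [[0, -0.008, 0.004], 0],
])

```text
time: 8.8
ee_pos: [508.9, 288.9, 188.1]
tool_rot: [[-0.405, 0.914, 0.009], [0.914, 0.405, 0.004], [0.0, 0.01, -1.0]]
contact_force: [6.4, 2.3, 0.5]
finger_gap: 20.7
```

```bash
python3 look.py v9
```

```text
8.8 [508.86 288.88 188.13] 20.65511242000397 113.90956829261957 [6.37 2.3  0.51]
```

View pics/v9.png

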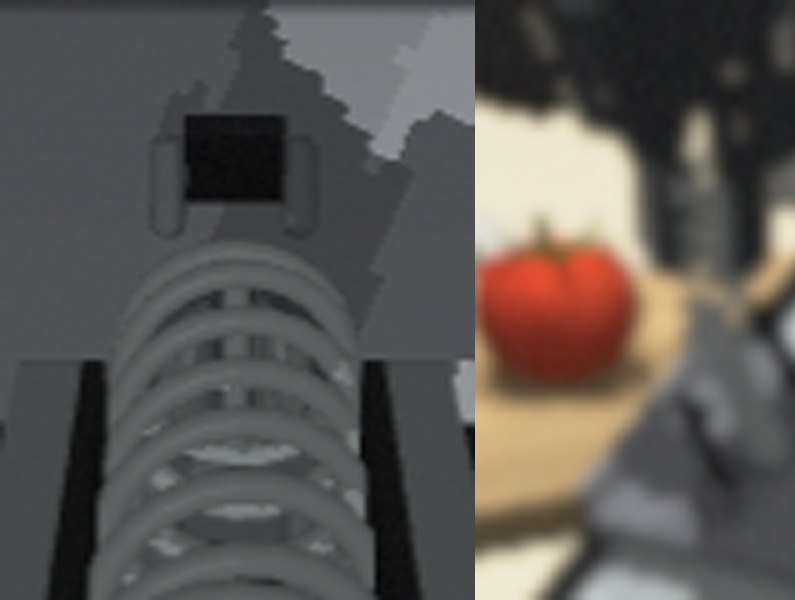

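>>> apply_moves([
  [[0, -0.003, 0.001], 0],
  [[0, -0.006, 0.002], 0],
  [[0, -0.009, 0.003], 0],
  [[0, -0.012, 0.004], 0],
  [[0, -0.012, 0.004], 0],
])

```text
time: 9.4
ee_pos: [498.5, 284.4, 184.8]
tool_rot: [[-0.405, 0.914, 0.011], [0.914, 0.405, 0.005], [0.001, 0.012, -1.0]]
contact_force: [6.4, 2.5, 2.1]
finger_gap: 20.8
```

```bash
python3 look.py v10
```

```text
9.4 [498.48 284.44 184.76] 20.768374369300428 113.91235933131347 [6.37 2.45 2.06]
```

View pics/v10.png

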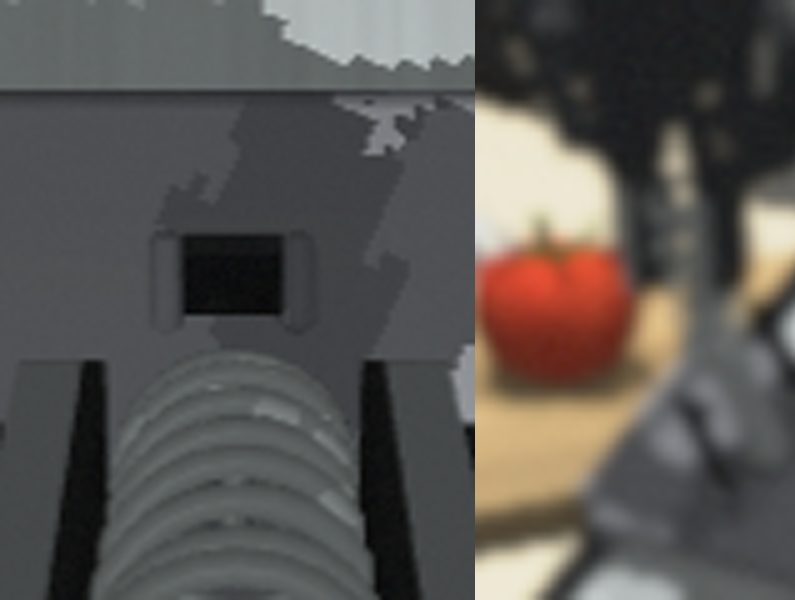

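>>> apply_moves([
  [[0, -0.003, 0.002], 0],
  [[0, -0.006, 0.004], 0],
  [[0, -0.006, 0.006], 0],
  [[0, -0.005, 0.009], 0],
  [[0, -0.004, 0.012], 0],
])

```text
time: 10.0
ee_pos: [494.9, 282.9, 174.4]
tool_rot: [[-0.405, 0.914, 0.012], [0.914, 0.405, 0.006], [0.001, 0.013, -1.0]]
contact_force: [3.2, 1.0, 10.8]
finger_gap: 20.7
```

```bash
python3 look.py v11
```

```text
10.0 [494.89 282.87 174.44] 20.72569754305734 113.91158943646766 [ 3.22  0.99 10.75]
```

View pics/v11.png

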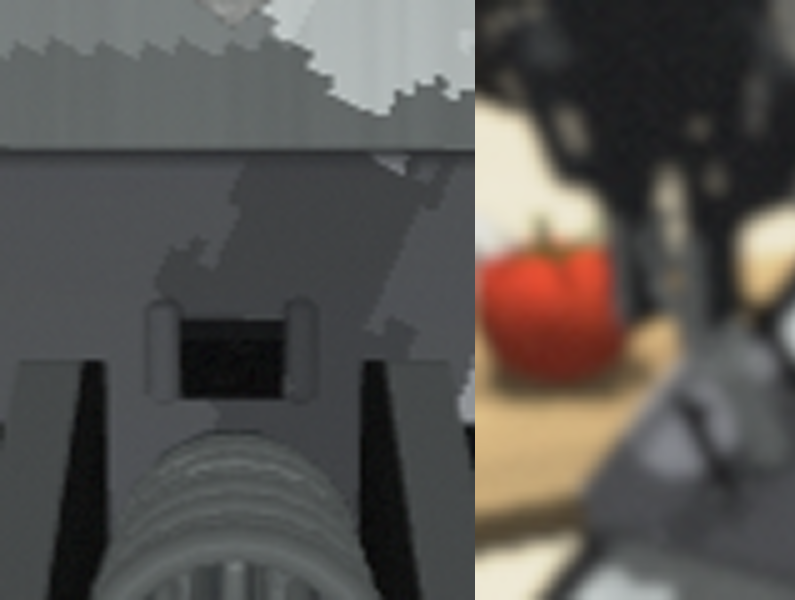

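```bash
python3 -c "
from h import *
b=capture('wrist');crop(b,'w11',270,300,380,440,5)
b=capture('side');crop(b,'s11',265,150,320,215,10)"
```

```text
(no output)
```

View pics/w11.png

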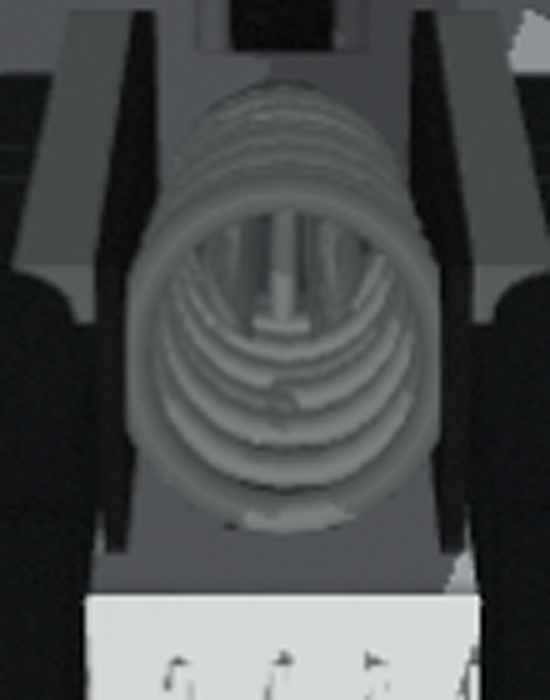

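View pics/s11.png

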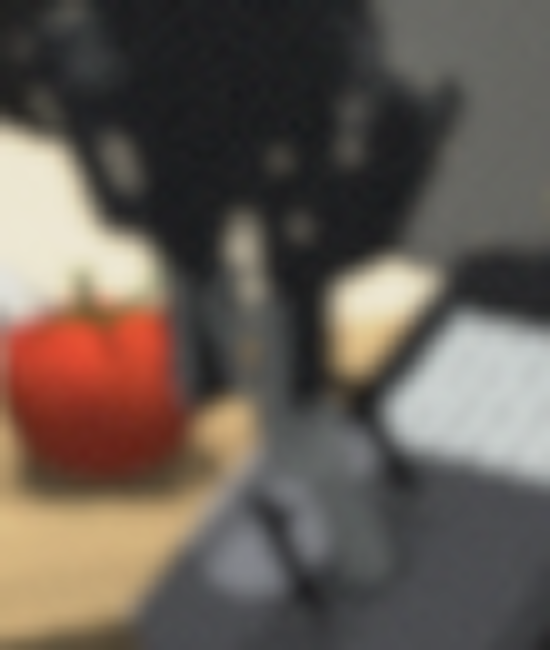

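>>> apply_moves([
  [[0, -0.001, -0.002], 0],
  [[0, -0.002, -0.004], 0],
  [[0, -0.003, -0.006], 0],
  [[0, -0.003, -0.006], 0],
  [[0, -0.003, -0.006], 0],
])

```text
time: 10.7
ee_pos: [492.3, 282.0, 179.0]
tool_rot: [[-0.406, 0.914, 0.011], [0.914, 0.405, 0.006], [0.001, 0.013, -1.0]]
contact_force: [5.8, 2.5, 2.4]
finger_gap: 20.7
```

```bash
python3 look.py v12;python3 -c "
from h import *
b=capture('wrist');crop(b,'w12',270,300,380,440,5)"
```

```text
10.7 [492.35 282.02 179.04] 20.709900934230163 113.92461747639065 [5.77 2.49 2.38]
```

View pics/w12.png

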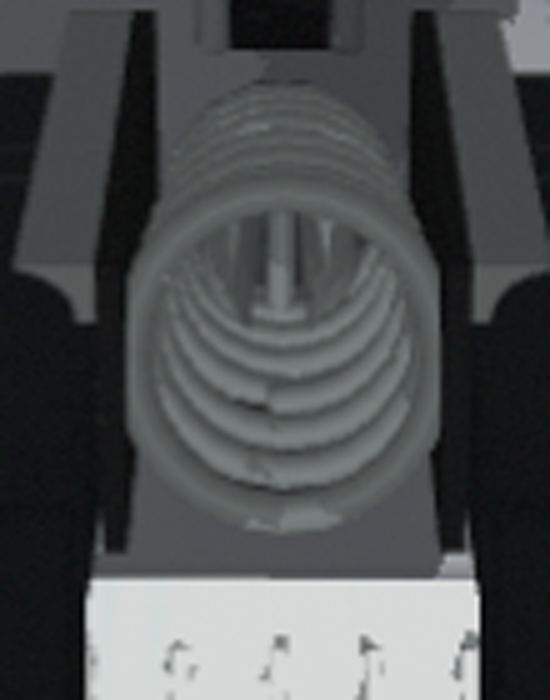

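>>> apply_moves([
  [[0, 0.001, 0.0], 0],
  [[0, 0.002, 0], 0],
  [[0, 0.003, 0], 0],
  [[0, 0.004, 0], 0],
  [[0, 0.004, 0], 0],
])

```text
time: 11.35
ee_pos: [493.5, 282.3, 177.4]
tool_rot: [[-0.406, 0.914, 0.005], [0.914, 0.406, 0.003], [0.001, 0.005, -1.0]]
contact_force: [6.1, 2.7, 3.9]
finger_gap: 20.7
```

>>> apply_moves([
  [[0, 0, 0], 0],
  [[0, 0, 0], 0],
  [[0, 0, 0], 0],
  [[0, 0, 0], 0],
  [[0, 0, 0], 0],
], grip=150)

```text
time: 11.85
ee_pos: [491.2, 281.0, 175.5]
tool_rot: [[-0.406, 0.914, -0.001], [0.914, 0.406, -0.001], [-0.0, -0.002, -1.0]]
contact_force: [-0.7, -0.2, -0.3]
finger_gap: 35.3
```

```bash
python3 look.py v13;python3 -c "
from h import *
b=capture('wrist');crop(b,'w13',240,220,400,440,2.7)
b=capture('side');crop(b,'s13',265,150,320,215,10)"
```

```text
11.85 [491.16 280.97 175.45] 35.27278940818853 113.92626734713878 [-0.69 -0.25 -0.33]
```

View pics/w13.png

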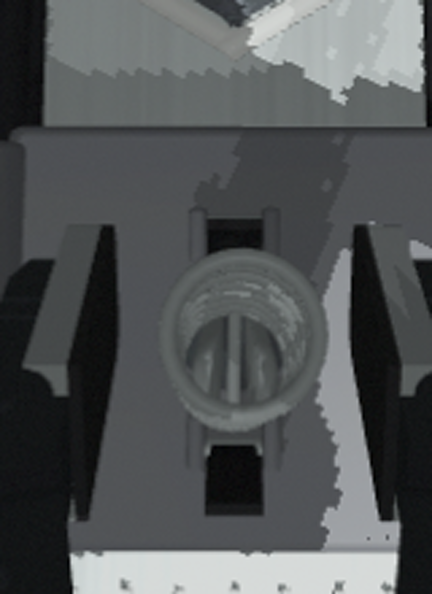

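View pics/s13.png

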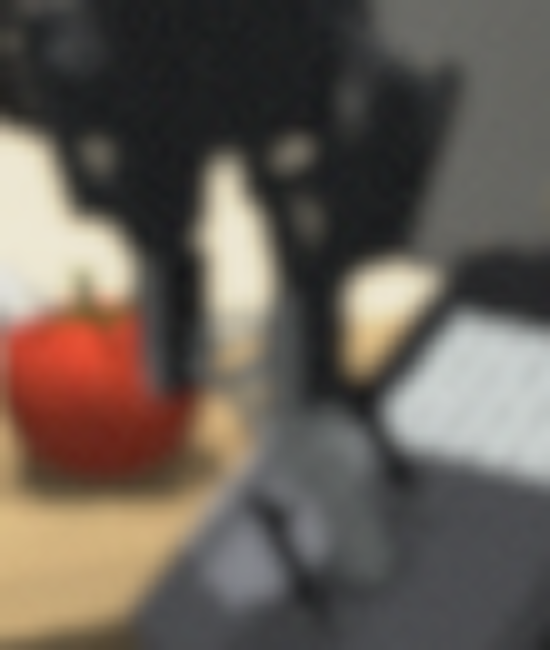

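>>> apply_moves([
  [[0, 0, 0], 0],
  [[0, 0, 0], 0],
  [[0, 0, 0], 0],
  [[0, 0, 0], 0],
  [[0, 0, 0], 0],
])

```text
time: 12.55
ee_pos: [491.7, 281.3, 176.0]
tool_rot: [[-0.406, 0.914, -0.0], [0.914, 0.406, 0.0], [0.0, 0.0, -1.0]]
contact_force: [0.4, -0.0, -0.8]
finger_gap: 35.0
```

```bash
python3 look.py v14;python3 -c "
from h import *
b=capture('wrist');crop(b,'w14',240,220,400,440,2.7)
b=capture('side');crop(b,'s14',265,150,320,215,10)"
```

```text
12.55 [491.66 281.26 175.97] 35.037200018219686 113.92418399819405 [ 0.41 -0.02 -0.83]
```

View pics/w14.png

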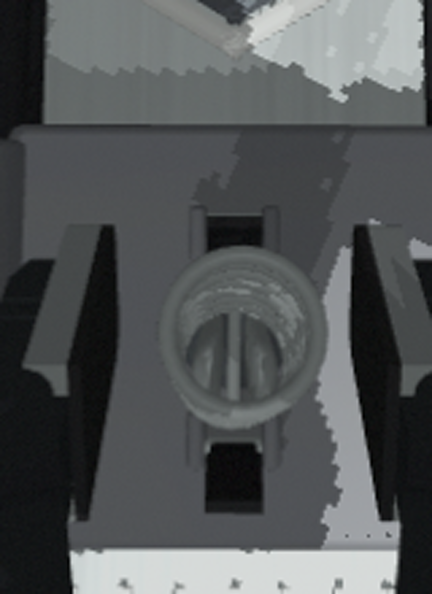

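View pics/s14.png

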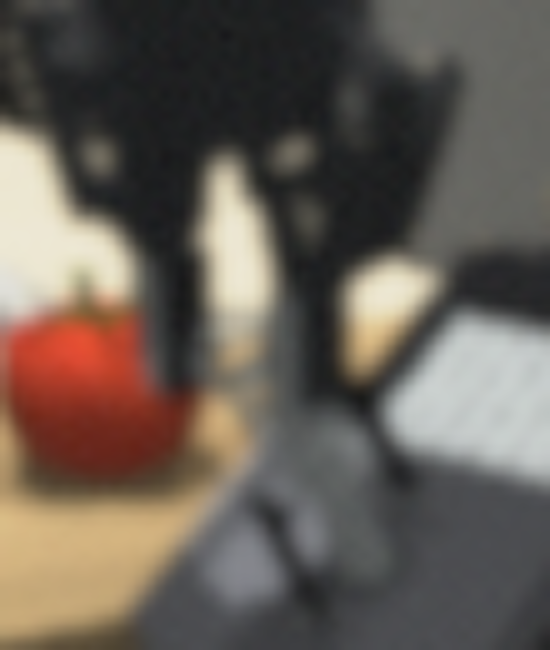

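```bash
python3 -c "
from sl import *
np.set_printoptions(precision=1,suppress=True)
w=capture('wrist');b=capture('side');s=read_state();T=s['tool_rot'];p=s['ee_pos']
par=(537,302.5,.4178)
for z in (145,155,165):
    X=onz(w,(330.4,342),z); print(z,X,'tool',T.T@(X-p),'slicer-frame',end=' ')
    F=P(par,np.eye(3))-P(par,[0,0,0]); print(F@(X-P(par,[0,0,0])[0]), proj(b,X), np.linalg.norm(X-(lambda o:o)(ray(w,(330,342))[0])))
print(tri((w,(330.4,342)),(b,(265+228/10,150+322/10))))
print(proj(b,P(par,[[0,0,70],[0,0,60],[0,0,0]])),proj(w,P(par,[[0,0,70],[0,0,60],[0,0,0]])))
crop(b,'s15',275,170,315,205,18)
"
```

```text
145 [507.  290.9 145. ] tool [ 2.6 17.9 31. ] slicer-frame [-6.3  1.5 56.6] [[292.9 193. ]] 186.56417350964165
155 [501.  288.1 155. ] tool [ 2.4 11.3 21. ] slicer-frame [-7.5  1.4 68.5] [[291.3 190.1]] 174.5809638667207
165 [495.  285.3 165. ] tool [ 2.3  4.7 11. ] slicer-frame [-8.6  1.3 80.5] [[289.6 187.2]] 162.5977542237997
(array([486.9, 280.7, 181. ]), [np.float64(1.3201386948606937), np.float64(1.3201386948605685)])
[[293.  187.9]
 [294.2 190.5]
 [301.3 205.9]] [[327.1 360.7]
 [327.  357.4]
 [326.8 343.6]]
```

View pics/s15.png

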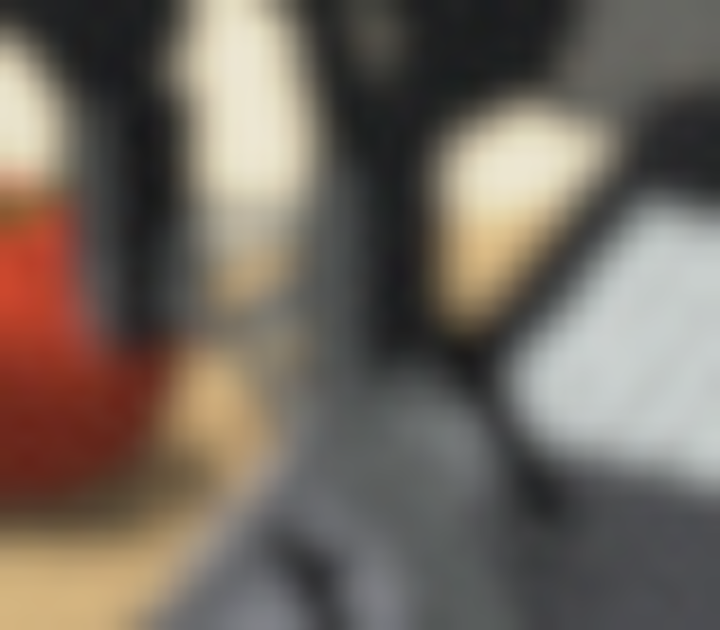

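>>> apply_moves([
  [[0.001, 0.003, 0.005], 0],
  [[0.001, 0.006, 0.01], 0],
  [[0.001, 0.006, 0.01], 0],
  [[0.001, 0.006, 0.01], 0],
  [[0.001, 0.006, 0.01], 0],
])

```text
time: 13.35
ee_pos: [496.7, 284.6, 165.9]
tool_rot: [[-0.406, 0.914, -0.0], [0.914, 0.406, -0.0], [-0.0, -0.0, -1.0]]
contact_force: [0.7, -0.1, -0.0]
finger_gap: 35.1
```

>>> apply_moves([
  [[0, 0, 0], 0],
  [[0, 0, 0], 0],
  [[0, 0, 0], 0],
  [[0, 0.003, 0.003], 0],
  [[0, 0.006, 0.006], 0],
], grip=255)

```text
time: 13.85
ee_pos: [501.5, 286.1, 160.7]
tool_rot: [[-0.405, 0.914, -0.001], [0.914, 0.405, -0.002], [-0.001, -0.002, -1.0]]
contact_force: [-4.0, -5.1, 7.4]
finger_gap: 20.6
```

```bash
python3 look.py v16;python3 -c "
from h import *
b=capture('wrist');crop(b,'w16',240,220,400,440,2.7)
b=capture('side');crop(b,'s16',275,170,315,205,16)"
```

```text
13.85 [501.53 286.05 160.68] 20.55188206426209 113.90484292590959 [-3.96 -5.07  7.35]
```

View pics/w16.png

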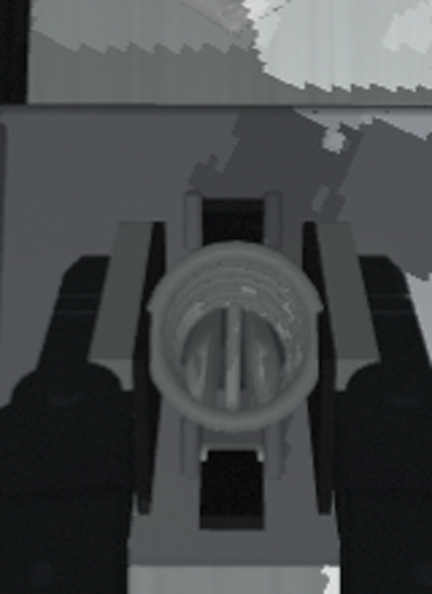

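View pics/s16.png

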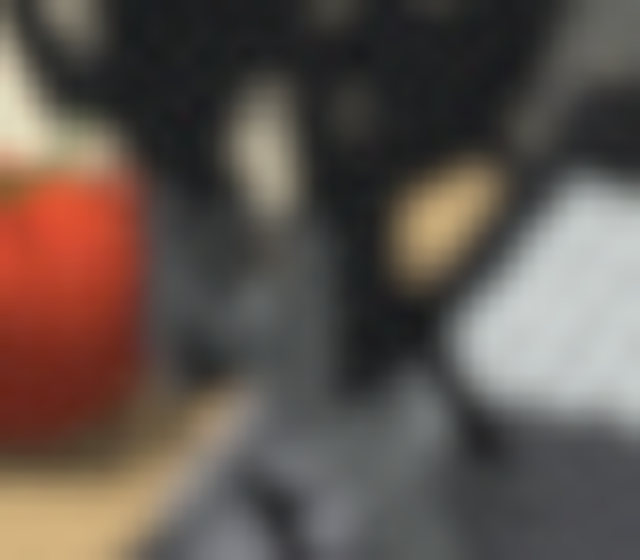

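>>> apply_moves([
  [[0, 0.003, 0.002], 0],
  [[0, 0.006, 0.004], 0],
  [[0, 0.008, 0.006], 0],
  [[0, 0.009, 0.008], 0],
  [[0, 0.009, 0.008], 0],
])

```text
time: 14.55
ee_pos: [507.7, 289.0, 151.4]
tool_rot: [[-0.405, 0.914, -0.006], [0.914, 0.405, -0.003], [-0.001, -0.007, -1.0]]
contact_force: [-6.8, -4.9, 4.8]
finger_gap: 20.6
```

>>> apply_moves([
  [[0, 0, 0], 0],
  [[0, 0, 0], 0],
  [[0, 0, 0], 0],
  [[0, 0, 0], 0],
  [[0, 0, 0], 0],
], grip=150)

```text
time: 15.05
ee_pos: [510.6, 290.9, 151.9]
tool_rot: [[-0.406, 0.914, 0.0], [0.914, 0.406, 0.0], [0.0, 0.0, -1.0]]
contact_force: [-0.2, 0.2, -0.1]
finger_gap: 35.2
```

```bash
python3 look.py v17;python3 -c "
from h import *
b=capture('wrist');crop(b,'w17',240,220,400,440,2.7)
b=capture('side');crop(b,'s17',275,170,315,205,16)"
```

```text
15.05 [510.64 290.94 151.93] 35.181662447750575 113.93357105320764 [-0.25  0.21 -0.08]
```

View pics/w17.png

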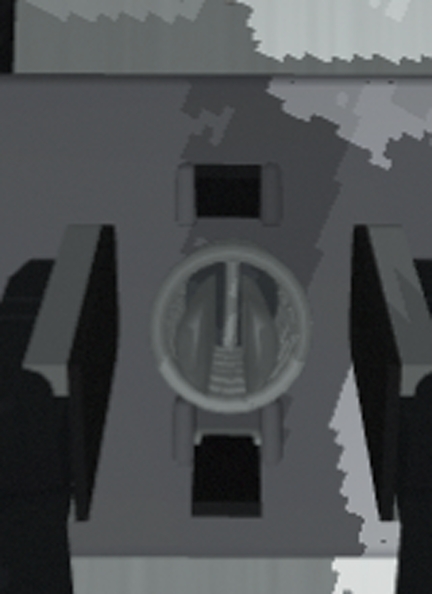

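View pics/s17.png

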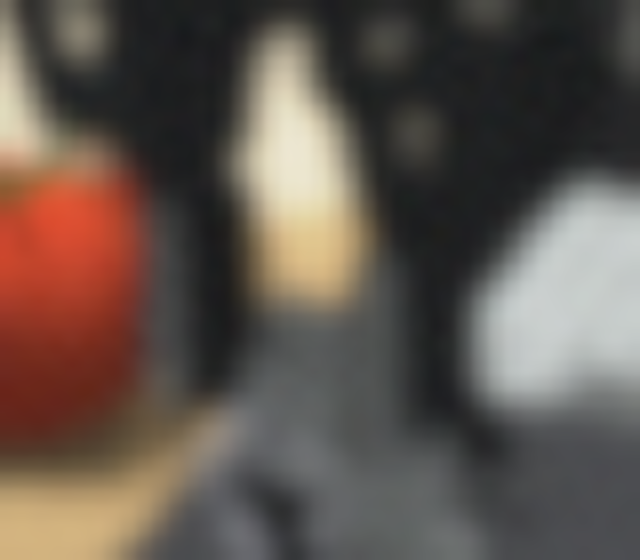

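>>> apply_moves([
  [[0, 0, -0.03], 0],
  [[0, 0.0, -0.06], 0],
  [[0, 0.03, -0.07], 0],
  [[0, 0.06, -0.07], 0],
  [[0, 0.06, -0.07], 0],
], grip=0)

```text
time: 15.75
ee_pos: [568.0, 316.1, 221.2]
tool_rot: [[-0.405, 0.914, 0.002], [0.914, 0.405, 0.001], [0.0, 0.002, -1.0]]
contact_force: [0.2, -0.4, -0.8]
finger_gap: 85.1
```

```bash
python3 look.py v18;python3 -c "
from h import *
b=capture('wrist');crop(b,'w18',270,90,380,220,5)
b=capture('side');crop(b,'s18',275,170,315,205,16)"
```

```text
15.75 [567.97 316.14 221.24] 85.13514484550714 113.90064134248584 [ 0.24 -0.43 -0.78]
```

View pics/w18.png

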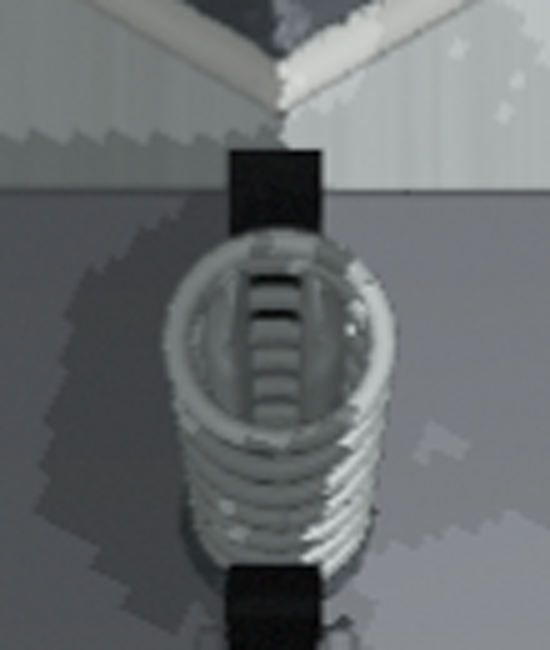

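View pics/s18.png

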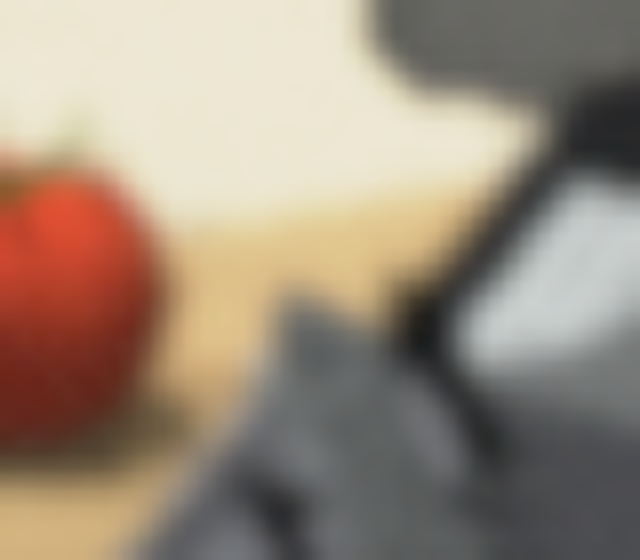

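>>> apply_moves([
  [[-0.03, -0.038, 0], 0],
  [[-0.06, -0.076, 0], 0],
  [[-0.09, -0.114, 0], 0],
  [[-0.12, -0.152, 0], 0],
  [[-0.15, -0.19, 0], 0],
])

```text
time: 16.45
ee_pos: [450.1, 99.2, 222.1]
tool_rot: [[-0.406, 0.914, 0.0], [0.914, 0.406, -0.0], [-0.0, 0.0, -1.0]]
contact_force: [0.4, -1.1, 0.1]
finger_gap: 85.3
```

>>> apply_moves([
  [[-0.047, -0.016, 0], 0],
  [[-0.094, -0.032, 0], 0],
  [[-0.141, -0.048, 0], 0],
  [[-0.188, -0.064, 0], 0],
  [[-0.235, -0.08, 0], 0],
])

```text
time: 16.95
ee_pos: [473.4, -147.9, 222.6]
tool_rot: [[-0.406, 0.914, 0.001], [0.914, 0.406, -0.0], [-0.0, 0.001, -1.0]]
contact_force: [1.1, 0.6, 0.2]
finger_gap: 85.0
```

>>> apply_moves([
  [[-0.035, -0.01, 0.025], 0],
  [[-0.049, -0.019, 0.06], 0],
  [[-0.049, -0.019, 0.08], 0],
  [[-0.049, -0.019, 0.08], 0],
  [[-0.049, -0.019, 0.08], 0],
])

```text
time: 17.45
ee_pos: [476.5, -198.5, 142.5]
tool_rot: [[-0.406, 0.914, -0.0], [0.914, 0.406, 0.0], [0.0, -0.0, -1.0]]
contact_force: [1.1, -0.1, -0.4]
finger_gap: 85.2
```

```bash
python3 -c "
from sl import *
np.set_printoptions(precision=2,suppress=True)
s=read_state();w=capture('wrist');cv2.imwrite('pics/w20.png',w['image'])
print(s['time'],s['ee_pos'],s['tool_rot'],s['qpos']);print(proj(w,[[402,-232,0],[402,-232,58]]))"
```

```text
17.45 [ 476.55 -198.47  142.53] [[-0.41  0.91 -0.  ]
 [ 0.91  0.41  0.  ]
 [ 0.   -0.   -1.  ]] [-22.61  19.67  -8.02  62.33   0.01 -46.55]
[[324.64 108.59]
 [324.19 110.03]]
```

View pics/w20.png

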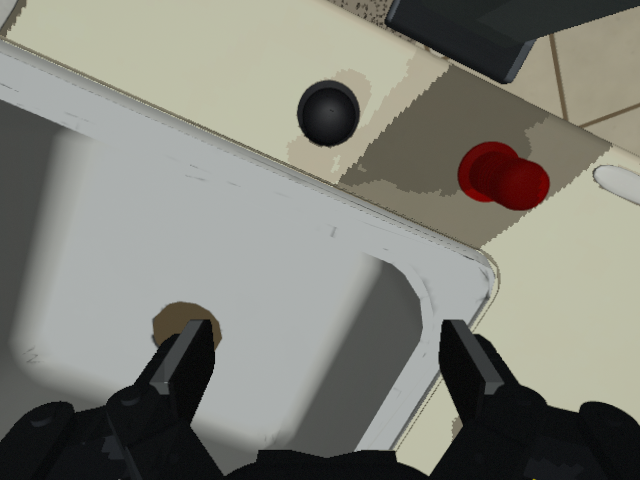

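```bash
python3 -c "
from sl import *
np.set_printoptions(precision=2,suppress=True)
s=read_state();w=capture('wrist');T=s['tool_rot']
a=onz(w,(328,111),4);b=onz(w,(329,119),54);print(a,b)
m=np.array([(a[0]+b[0])/2,(a[1]+b[1])/2,36]);print('shift',T.T@(m-s['ee_pos']))
c=capture('wrist');crop(c,'w20c',285,65,375,160,6)"
```

```text
[ 403.65 -229.77    4.  ] [ 406.2 -228.2   54. ]
shift [  1.86 -78.77 107.27]
```

View pics/w20c.png

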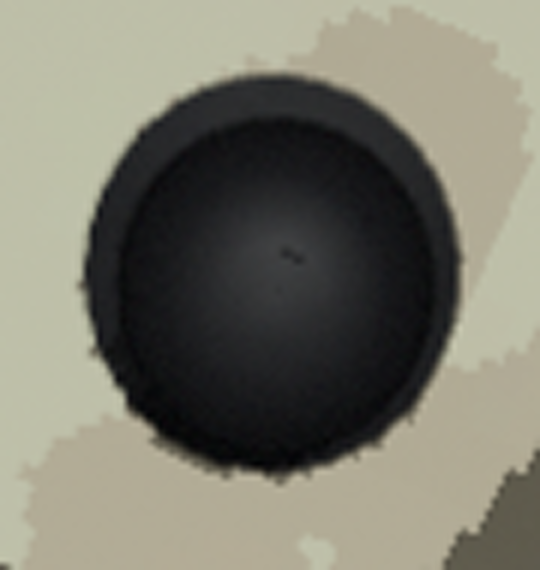

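>>> apply_moves([
  [[0.0034, -0.04, 0], 0],
  [[0.0034, -0.08, 0.01], 0],
  [[0.0034, -0.08, 0.05], 0],
  [[0.0034, -0.08, 0.09], 0],
  [[0.0034, -0.08, 0.105], 0],
])

```text
time: 18.1
ee_pos: [401.4, -227.4, 35.5]
tool_rot: [[-0.406, 0.914, -0.002], [0.914, 0.406, 0.001], [0.002, -0.001, -1.0]]
contact_force: [-0.8, 0.1, -0.0]
finger_gap: 85.5
```

>>> apply_moves([
  [[0, 0, 0], 0],
  [[0, 0, 0], 0],
  [[0, 0, 0], 0],
  [[0, 0, 0], 0],
  [[0, 0, 0], 0],
], grip=255)

```text
time: 18.6
ee_pos: [404.1, -228.9, 38.6]
tool_rot: [[-0.406, 0.914, 0.003], [0.914, 0.406, -0.002], [-0.003, 0.002, -1.0]]
contact_force: [-0.8, -0.7, 6.9]
finger_gap: 26.2
```

>>> apply_moves([
  [[0, 0, 0], 0],
  [[0, 0, 0], 0],
  [[0, 0, -0.01], 0],
  [[0, 0, -0.03], 0],
  [[0, 0, -0.06], 0],
])

```text
time: 19.1
ee_pos: [401.2, -227.4, 96.9]
tool_rot: [[-0.406, 0.914, -0.003], [0.914, 0.406, 0.002], [0.003, -0.002, -1.0]]
contact_force: [-0.2, 0.6, -0.7]
finger_gap: 25.8
```

```bash
python3 -c "
from sl import *
np.set_printoptions(precision=2,suppress=True)
s=read_state();w=capture('wrist');crop(w,'w21',200,150,460,480,1.8)
print(s['time'],s['ee_pos'],s['finger_gap'],s['qpos'])
b=capture('side');crop(b,'s21',330,260,430,370,5)"
```

```text
19.1 [ 401.2  -227.41   96.87] 25.78808250534164 [-29.54  17.   -19.73  53.49  -0.   -53.47]
```

View pics/w21.png

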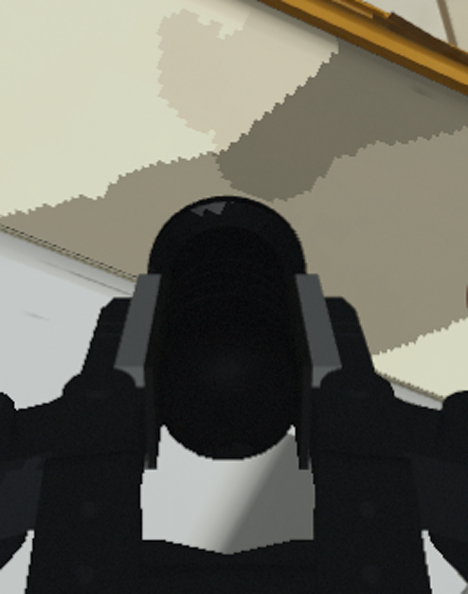

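View pics/s21.png

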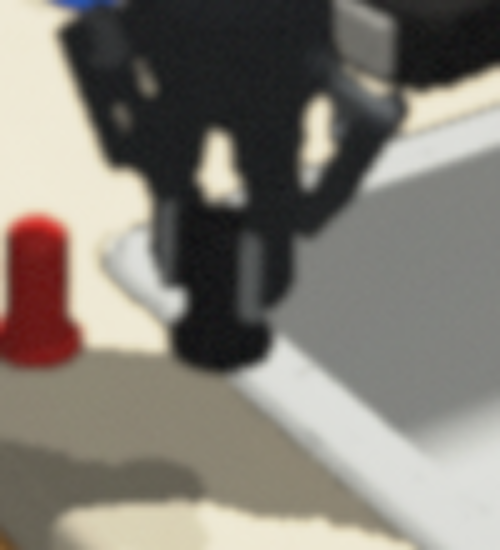

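```bash
python3 -c "
from sl import *
np.set_printoptions(precision=2,suppress=True)
s=read_state();w=capture('wrist');T=s['tool_rot'];p=s['ee_pos']
for o in ([0,-20,38],[0,-20,33],[-20,0,33],[20,0,33],[0,-1,-20],[0,14,-6]): print(o,(proj(w,p+T@np.array(o,float))[0]-[200,150])*1.8)
par=(537.5,302.7,.4178)
tip=P(par,[0,0,70])[0];print(tip, 'tip')
g=tip+[0,0,38+12]; print('goal',g,T.T@(g-p))"
```

```text
[0, -20, 38] [224.61 196.07]
[0, -20, 33] [224.53 203.83]
[-20, 0, 33] [143.94 278.51]
[20, 0, 33] [305.22 278.62]
[0, -1, -20] [223.41 417.65]
[0, 14, -6] [223.86 433.29]
[507.46 289.37 159.81] tip
goal [507.46 289.37 209.81] [ 432.29  304.48 -110.06]
```

>>> apply_moves([
  [[0, 0, -0.045], 0],
  [[0, 0, -0.09], 0],
  [[0.025, 0.0, -0.125], 0],
  [[0.07, 0.01, -0.125], 0],
  [[0.115, 0.02, -0.125], 0],
])

```text
time: 19.75
ee_pos: [374.2, -114.4, 222.5]
tool_rot: [[-0.403, 0.915, 0.002], [0.915, 0.403, -0.0], [-0.001, 0.002, -1.0]]
contact_force: [1.0, 1.5, -0.5]
finger_gap: 26.0
```

>>> apply_moves([
  [[0.04, 0.025, 0], 0],
  [[0.08, 0.05, 0], 0],
  [[0.12, 0.075, 0], 0],
  [[0.16, 0.1, 0], 0],
  [[0.2, 0.125, 0], 0],
])

```text
time: 20.25
ee_pos: [406.7, 120.3, 221.3]
tool_rot: [[-0.406, 0.914, -0.001], [0.914, 0.406, -0.001], [-0.0, -0.001, -1.0]]
contact_force: [1.3, -0.3, 0.4]
finger_gap: 26.0
```

>>> apply_moves([
  [[0.027, 0.04, 0], 0],
  [[0.054, 0.08, 0], 0],
  [[0.08, 0.115, 0], 0],
  [[0.1, 0.135, 0], 0],
  [[0.1, 0.14, 0], 0],
])

```text
time: 20.75
ee_pos: [494.9, 269.6, 220.0]
tool_rot: [[-0.409, 0.912, -0.002], [0.912, 0.409, -0.0], [0.001, -0.002, -1.0]]
contact_force: [-0.9, -0.4, -1.2]
finger_gap: 26.2
```

```bash
python3 -c "
from sl import *
np.set_printoptions(precision=2,suppress=True)
s=read_state();T=s['tool_rot'];p=s['ee_pos'];print(s['time'],p,T.T@(np.array([508.5,289.3,210])-p))
w=capture('wrist');crop(w,'w22',230,150,420,390,2.5)"
```

```text
20.75 [494.91 269.64 219.97] [12.37 20.47  9.93]
```

View pics/w22.png

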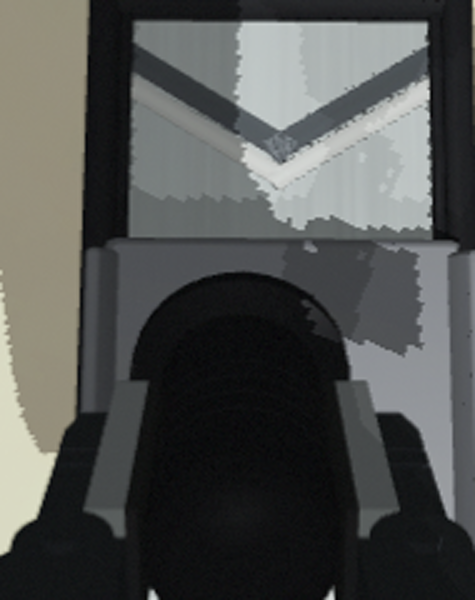

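>>> apply_moves([
  [[0.0125, 0.021, 0.0], 0],
  [[0.0125, 0.021, 0.0], 0],
  [[0.0125, 0.021, 0.005], 0],
  [[0.0125, 0.021, 0.01], 0],
  [[0.0125, 0.021, 0.01], 0],
])

```text
time: 21.3
ee_pos: [507.9, 285.3, 210.8]
tool_rot: [[-0.405, 0.914, -0.002], [0.914, 0.405, -0.001], [-0.0, -0.003, -1.0]]
contact_force: [0.2, -0.3, 0.1]
finger_gap: 25.8
```

```bash
python3 -c "
from sl import *
np.set_printoptions(precision=2,suppress=True)
s=read_state();T=s['tool_rot'];p=s['ee_pos'];print(s['time'],p,T.T@(np.array([508.5,289.3,210])-p))
w=capture('wrist');crop(w,'w23',230,180,420,390,2.5)
b=capture('side');crop(b,'s23',265,150,320,215,10)"
```

```text
21.3 [507.91 285.27 210.84] [3.45 2.17 0.83]
```

View pics/w23.png

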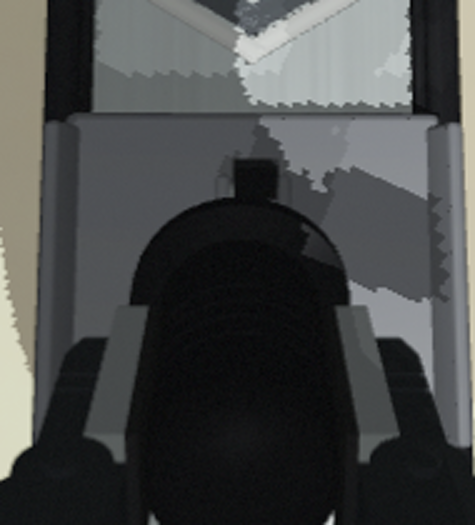

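View pics/s23.png

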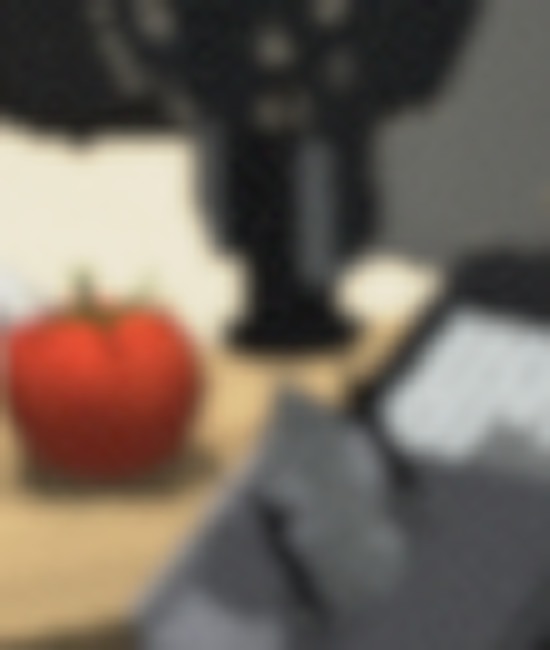

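>>> apply_moves([
  [[0.0034, 0.0022, 0.0], 0],
  [[0.0034, 0.0022, 0.003], 0],
  [[0.0034, 0.0022, 0.006], 0],
  [[0.0034, 0.0022, 0.009], 0],
  [[0.0034, 0.0022, 0.009], 0],
])

```text
time: 21.9
ee_pos: [509.2, 290.4, 202.1]
tool_rot: [[-0.406, 0.914, -0.001], [0.914, 0.406, -0.001], [-0.0, -0.001, -1.0]]
contact_force: [-0.3, -0.1, -0.3]
finger_gap: 26.0
```

```bash
python3 -c "
from sl import *
np.set_printoptions(precision=2,suppress=True)
s=read_state();T=s['tool_rot'];p=s['ee_pos'];print(s['time'],p,T.T@(np.array([508.5,289.3,210])-p),s['contact_force'])
w=capture('wrist');crop(w,'w24',230,180,420,390,2.5)
b=capture('side');crop(b,'s24',265,150,320,215,10)"
```

```text
21.9 [509.19 290.44 202.14] [-0.76 -1.11 -7.86] [-0.32 -0.07 -0.33]
```

View pics/w24.png

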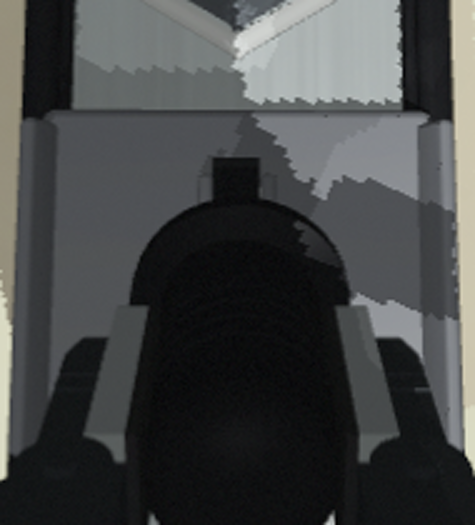

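View pics/s24.png

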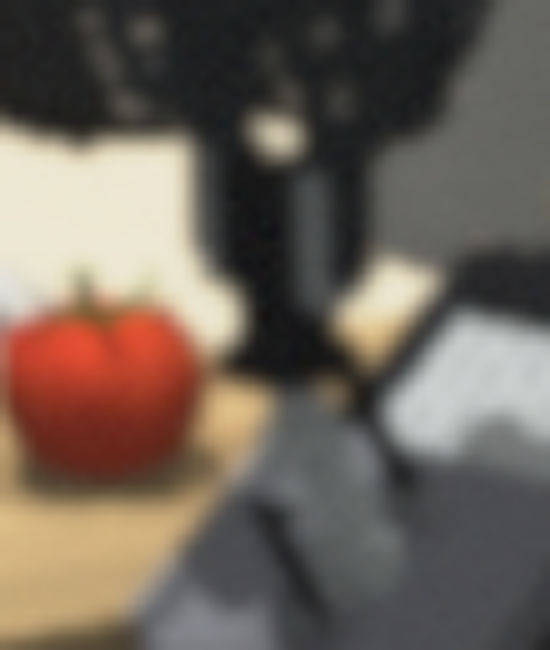

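>>> apply_moves([
  [[-0.0008, 0.0, 0.002], 0],
  [[-0.0008, 0.001, 0.005], 0],
  [[-0.0008, 0.0015, 0.007], 0],
  [[-0.0008, 0.002, 0.009], 0],
  [[-0.0008, 0.0023, 0.01], 0],
])

```text
time: 22.5
ee_pos: [511.7, 290.6, 192.6]
tool_rot: [[-0.406, 0.914, -0.001], [0.914, 0.406, -0.001], [-0.0, -0.001, -1.0]]
contact_force: [-0.8, -0.8, 0.7]
finger_gap: 26.2
```

```bash
python3 -c "
from sl import *
np.set_printoptions(precision=2,suppress=True)
s=read_state();T=s['tool_rot'];p=s['ee_pos'];print(s['time'],p,T.T@(np.array([508.5,289.3,210])-p),s['contact_force'])
w=capture('wrist');crop(w,'w25',230,180,420,390,2.5)
b=capture('side');crop(b,'s25',265,150,320,215,10)"
```

```text
22.5 [511.73 290.63 192.6 ] [  0.09  -3.51 -17.4 ] [-0.79 -0.79  0.69]
```

View pics/w25.png

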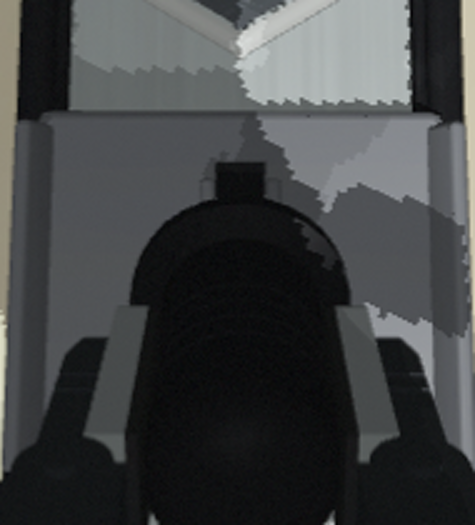

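View pics/s25.png

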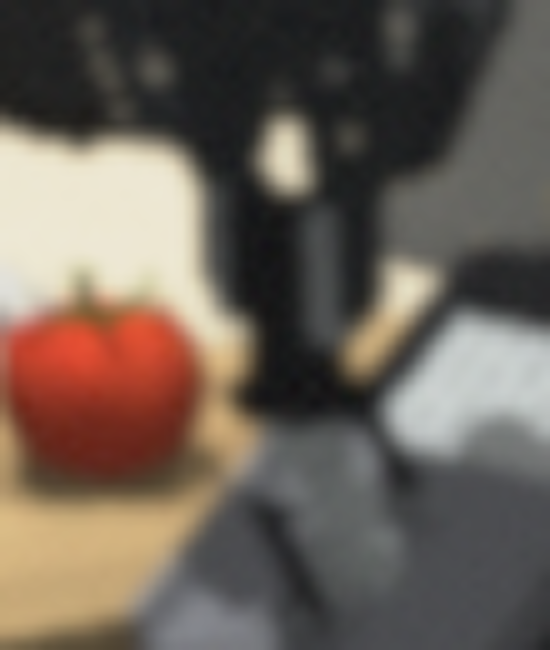

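>>> apply_moves([
  [[0, 0.0, 0.002], 0],
  [[0, -0.002, 0.003], 0],
  [[0, -0.005, 0.004], 0],
  [[0, -0.008, 0.005], 0],
  [[0, -0.011, 0.006], 0],
])

```text
time: 23.1
ee_pos: [504.4, 287.6, 188.7]
tool_rot: [[-0.406, 0.914, 0.007], [0.914, 0.405, 0.003], [0.0, 0.008, -1.0]]
contact_force: [7.7, 2.9, 3.6]
finger_gap: 26.4
```

```bash
cat > l2.py <<'E'
import sys
from sl import *
np.set_printoptions(precision=2,suppress=True)
s=read_state();T=s['tool_rot'];p=s['ee_pos'];print(s['time'],p,T.T@(np.array([508.5,289.3,210])-p),s['contact_force'],s['finger_gap'])
w=capture('wrist');b=capture('side')
A=cv2.resize(w["image"][180:420,230:420],None,fx=2.5,fy=2.5,interpolation=cv2.INTER_CUBIC)
B=cv2.resize(b["image"][150:210,265:297+20],None,fx=10,fy=10,interpolation=cv2.INTER_CUBIC)
cv2.imwrite(f"pics/{sys.argv[1]}.png",cv2.resize(np.hstack([A,B]),None,fx=.78,fy=.78))
E
python3 l2.py x26
```

```text
23.1 [504.41 287.62 188.67] [ -0.11   4.58 -21.29] [7.68 2.86 3.61] 26.397163715284787
```

View pics/x26.png

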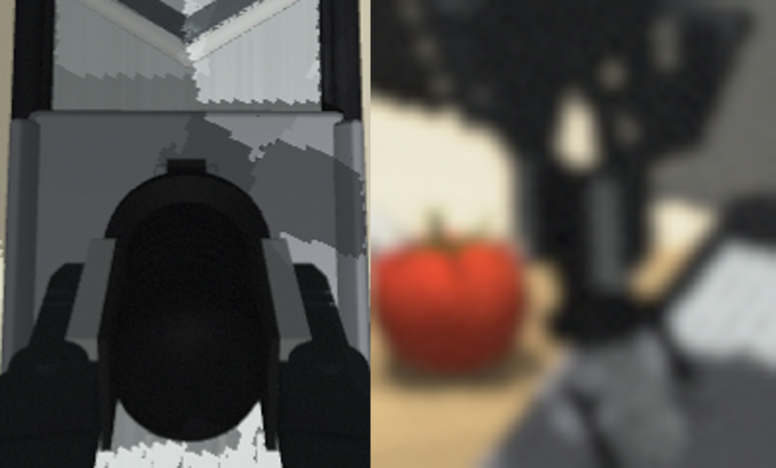

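>>> apply_moves([
  [[0, -0.002, 0.001], 0],
  [[0, -0.004, 0.002], 0],
  [[0, -0.006, 0.003], 0],
  [[0, -0.008, 0.005], 0],
  [[0, -0.009, 0.006], 0],
])

```text
time: 23.7
ee_pos: [496.2, 283.8, 183.5]
tool_rot: [[-0.405, 0.914, 0.007], [0.914, 0.405, 0.003], [0.0, 0.008, -1.0]]
contact_force: [3.6, 1.2, 8.0]
finger_gap: 26.0
```

```bash
python3 l2.py x27
```

```text
23.7 [496.18 283.85 183.46] [ -0.    13.68 -26.43] [3.65 1.22 7.96] 25.981545989187595
```

View pics/x27.png

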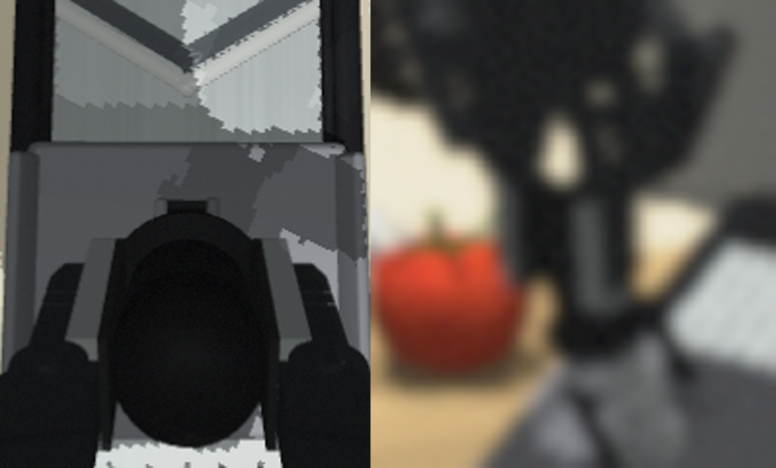

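>>> apply_moves([
  [[0, 0.0005, 0.003], 0],
  [[0, 0.002, 0.006], 0],
  [[0, 0.0037, 0.009], 0],
  [[0, 0.0054, 0.012], 0],
  [[0, 0.007, 0.015], 0],
])

```text
time: 24.3
ee_pos: [502.6, 286.7, 169.2]
tool_rot: [[-0.405, 0.914, 0.007], [0.914, 0.405, 0.004], [0.0, 0.008, -1.0]]
contact_force: [2.6, 1.0, 13.7]
finger_gap: 26.1
```

```bash
cat >> l2.py <<'E'
par=(537.5,302.7,.4178);F=P(par,np.eye(3))-P(par,[0,0,0]);print("TCP in post frame",F@(p-P(par,[0,0,0])[0]),"force",F@np.array(s['contact_force']))
E
python3 l2.py x28
```

```text
24.3 [502.58 286.67 169.23] [  0.02   6.81 -40.72] [ 2.64  0.96 13.66] 26.138283834542854
TCP in post frame [-0.48 -0.49 80.92] force [ 8.88 -0.2  10.74]
```

View pics/x28.png

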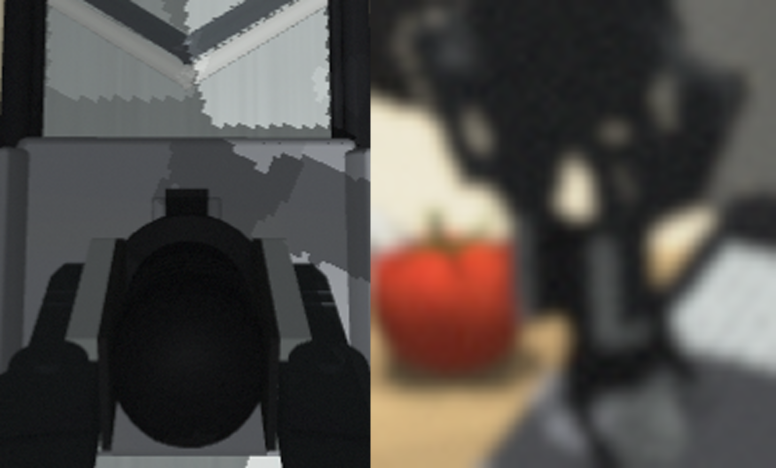

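>>> apply_moves([
  [[0, 0.0025, 0.003], 0],
  [[0, 0.005, 0.006], 0],
  [[0, 0.0065, 0.009], 0],
  [[0, 0.008, 0.012], 0],
  [[0, 0.0095, 0.015], 0],
])

```text
time: 24.9
ee_pos: [507.5, 288.7, 156.3]
tool_rot: [[-0.405, 0.914, 0.001], [0.914, 0.405, 0.0], [0.0, 0.001, -1.0]]
contact_force: [-17.5, -9.7, 44.3]
finger_gap: 26.0
```

```bash
python3 l2.py x29
```

```text
24.9 [507.45 288.67 156.32] [  0.16   1.26 -53.68] [-17.54  -9.71  44.35] 26.0284765594719
TCP in post frame [-1.89 -0.63 67.06] force [ 3.19 -1.76 48.53]
```

View pics/x29.png

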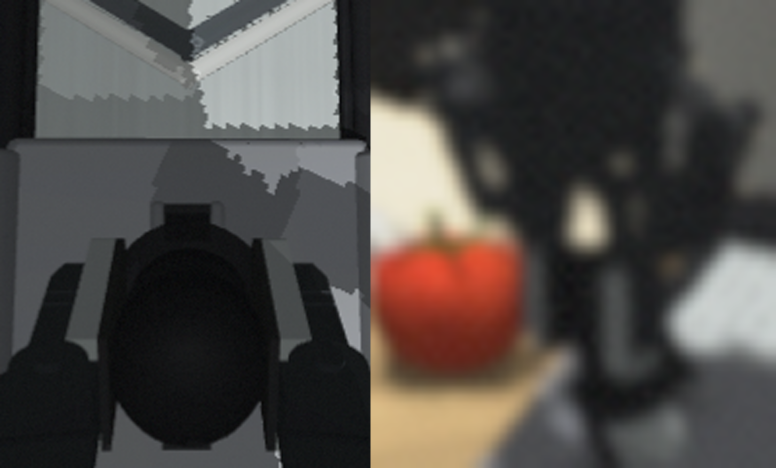

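>>> apply_moves([
  [[0, -0.001, -0.002], 0],
  [[0, -0.002, -0.004], 0],
  [[0, -0.003, -0.006], 0],
  [[0, -0.003, -0.007], 0],
  [[0, -0.003, -0.007], 0],
])

```text
time: 25.5
ee_pos: [506.5, 288.1, 158.6]
tool_rot: [[-0.405, 0.914, 0.001], [0.914, 0.405, 0.0], [-0.0, 0.001, -1.0]]
contact_force: [0.8, -1.4, 8.5]
finger_gap: 26.2
```

```bash
python3 l2.py x30
```

```text
25.5 [506.47 288.1  158.63] [  0.25   2.41 -51.36] [ 0.77 -1.43  8.45] 26.15512614841604
TCP in post frame [-1.81 -0.75 69.63] force [ 4.07 -1.62  7.41]
```

View pics/x30.png

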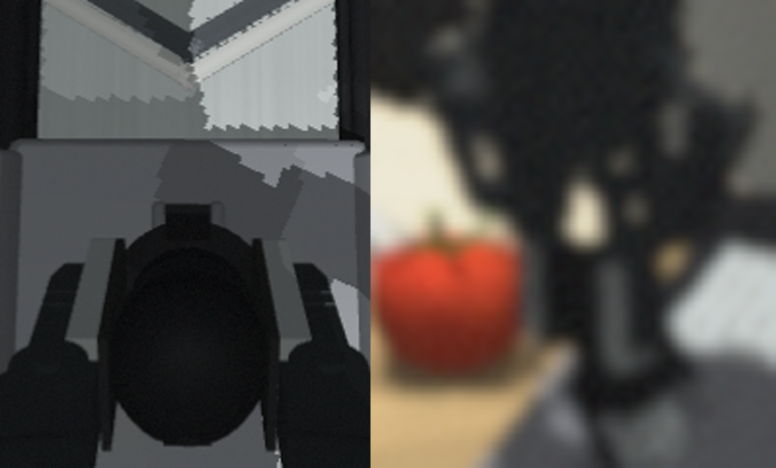

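>>> apply_moves([
  [[0, 0, 0], 0],
  [[0, 0, 0], 0],
  [[0, 0, 0], 0],
  [[0, 0, 0], 0],
  [[0, 0, 0], 0],
], grip=120)

```text
time: 26.1
ee_pos: [505.7, 288.1, 157.4]
tool_rot: [[-0.406, 0.914, -0.001], [0.914, 0.406, -0.0], [0.0, -0.001, -1.0]]
contact_force: [-0.6, -0.9, 0.6]
finger_gap: 45.1
```

```bash
python3 l2.py x31
```

```text
26.1 [505.73 288.11 157.43] [ -0.04   2.95 -52.58] [-0.55 -0.87  0.61] 45.146900496566566
TCP in post frame [-2.97 -0.44 68.88] force [-0.47 -0.57  0.94]
```

View pics/x31.png

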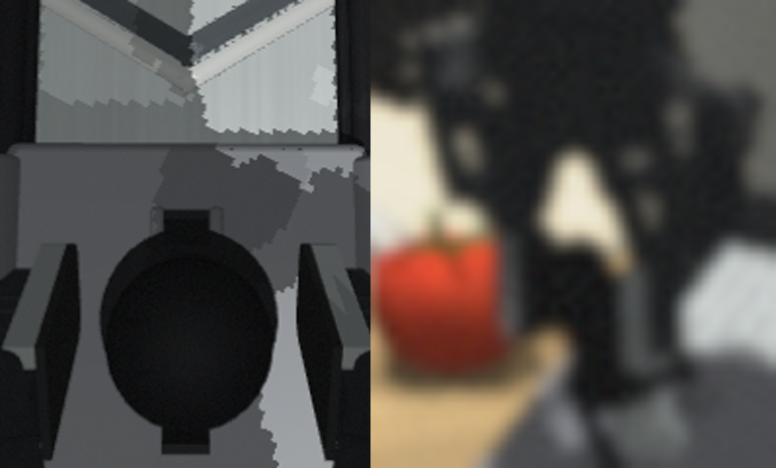

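>>> apply_moves([
  [[0, 0, -0.02], 0],
  [[0, 0, -0.05], 0],
  [[0, 0.0, -0.08], 0],
  [[0, 0.04, -0.08], 0],
  [[0, 0.055, -0.08], 0],
], grip=60)

```text
time: 26.7
ee_pos: [558.8, 311.7, 239.6]
tool_rot: [[-0.405, 0.914, 0.004], [0.914, 0.405, 0.002], [0.0, 0.005, -1.0]]
contact_force: [-0.7, -0.1, -0.3]
finger_gap: 65.0
```

```bash
python3 -c "
from sl import *
np.set_printoptions(precision=1,suppress=True)
w=capture('wrist');b=capture('side');s=read_state();print(s['time'],s['ee_pos'])
crop(w,'w32',270,90,380,220,5);crop(b,'s32',270,160,325,215,11)
par=(537.5,302.7,.4178)
for n,q in dict(dome36=[0,0,36+58],foot=[0,0,36],sk_dn=[-20,0,41],sk_up=[20,0,41],hookl=[-17,0,45],hooku=[17,0,45],jtl=[-24.5,0,52]).items():
  print(n,(proj(w,P(par,q))[0]-[270,90])*5,(proj(b,P(par,q))[0]-[270,160])*11)
"
```

```text
26.8 [557.8 311.1 237.4]
dome36 [278.8 271.6] [221.9 234.8]
foot [279.3 462. ] [299.8 403.8]
sk_dn [279.3 285.6] [248.9 447.2]
sk_up [279.2 617. ] [337.1 332.8]
hookl [279.3 297.1] [250.2 427.1]
hooku [279.2 583.4] [325.4 329.9]
jtl [279.3 210. ] [223.9 428.9]
```

View pics/w32.png

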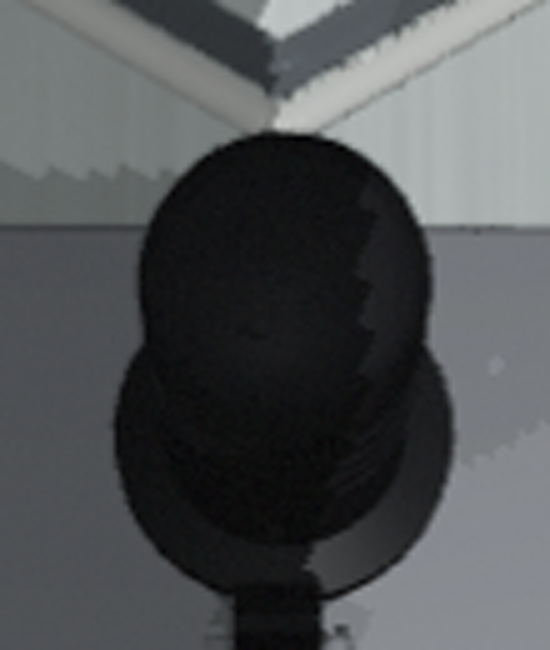

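View pics/s32.png

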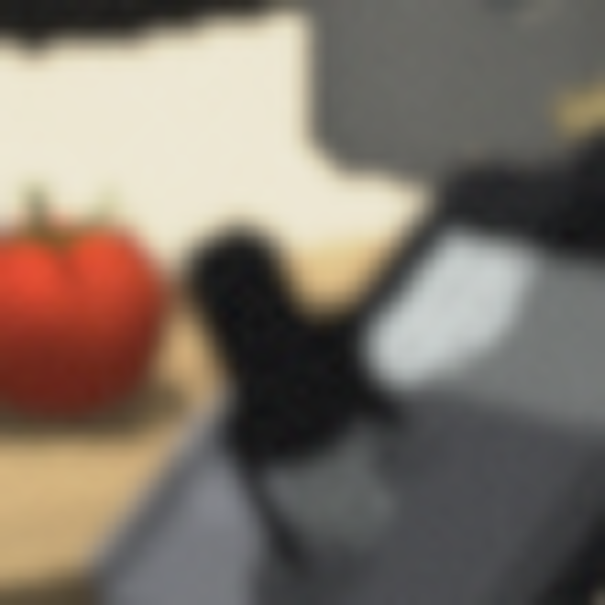

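>>> apply_moves([
  [[0, -0.04, 0], 0],
  [[0, -0.08, 0], 0],
  [[0, -0.12, 0], 0],
  [[0, -0.13, 0], 0],
  [[0, -0.13, 0], 0],
])

```text
time: 27.3
ee_pos: [435.7, 257.0, 238.5]
tool_rot: [[-0.406, 0.914, -0.0], [0.914, 0.406, -0.0], [0.0, -0.0, -1.0]]
contact_force: [0.2, 0.5, -0.5]
finger_gap: 65.5
```

```bash
python3 -c "
from sl import *
np.set_printoptions(precision=1,suppress=True)
w=capture('wrist');s=read_state();print(s['time'],s['ee_pos'])
par=(537.5,302.7,.4178)
c=proj(w,P(par,[0,0,45]))[0].astype(int);print(c)
x0,y0=max(0,c[0]-55),max(0,c[1]-60);crop(w,'w33',x0,y0,x0+110,min(480,y0+120),5)
for n,q in dict(dome36=[0,0,36+58],foot=[0,0,36],sk_dn=[-20,0,41],hookl=[-17,0,45],jtl=[-24.5,0,52],jtl_open=[-28.5,0,52],hook_open=[-21,0,45],hooku=[17,0,45],sk_dn_bot=[-20,0,36]).items():
  print(n,(proj(w,P(par,q))[0]-[x0,y0])*5)
"
```

```text
27.35 [437.3 257.8 238.6]
[325 375]
dome36 [279.2 383. ]
foot [279.6 291.5]
sk_dn [279.7 148.4]
hookl [279.6 173.9]
jtl [279.7 122.5]
jtl_open [279.7  92. ]
hook_open [279.7 144. ]
hooku [279.4 435.3]
sk_dn_bot [279.7 144.7]
```

View pics/w33.png

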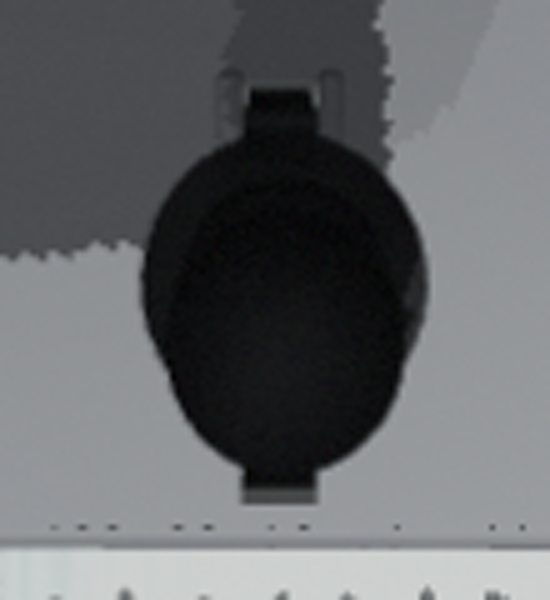

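```bash
python3 -c "
from sl import *
w=capture('wrist');im=w['image'][322:350,300:352].astype(float)
im=np.clip(im*5,0,255).astype(np.uint8);cv2.imwrite('pics/w34.png',cv2.resize(im,None,fx=14,fy=14,interpolation=cv2.INTER_CUBIC))
im=w['image'][405:425,300:352].astype(float)
im=np.clip(im*5,0,255).astype(np.uint8);cv2.imwrite('pics/w35.png',cv2.resize(im,None,fx=14,fy=14,interpolation=cv2.INTER_CUBIC))
"
```

```text
(no output)
```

View pics/w34.png

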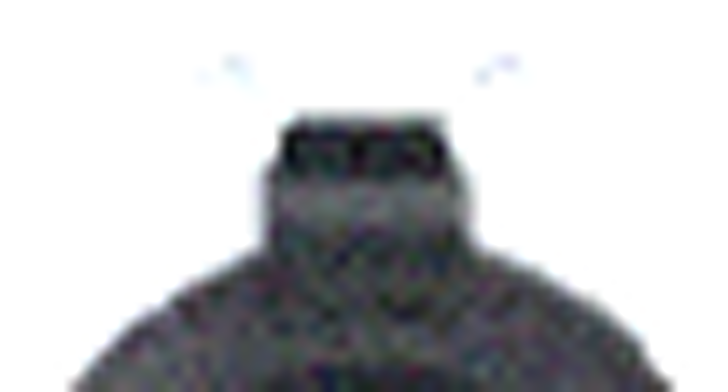

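```bash
python3 -c "
from sl import *
s=read_state();print(s['time'],s['contact_force'],s['joint_velocities'])
a=capture('top');cv2.imwrite('pics/t36.png',a['image'])
print(close_job())"
```

```text
27.4 [-0.02413434  0.82512313  0.81135041] [-0.15832804  1.45737482  1.51483199  0.05815957  0.00519579 -0.0690303 ]
the job is handed in; nothing more can be done
None
```

View pics/t36.png

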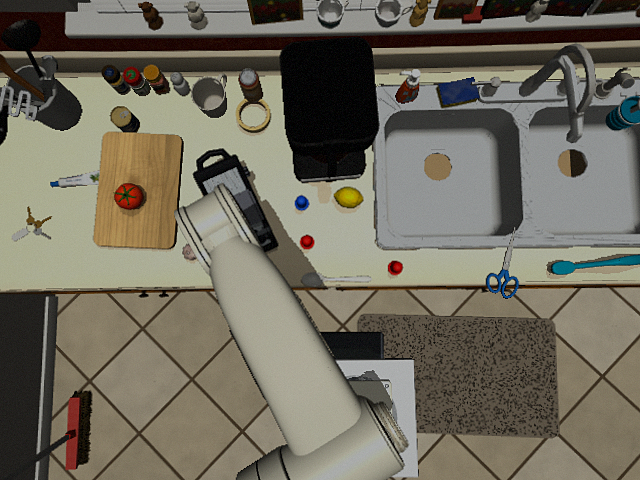

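The food holder is back together, and I handed the job in at 27.4 s of the 64 s allowed; no verdict was reported.

- **Spring:** I gripped it square to its tang, tipped it onto the slanted post and pushed it down. It stuck part-way at the first release, so I gripped it again and pushed it the rest of the way. From above, the post stuck out of the top of the coil and the spring sat at the post's foot.
- **Knob:** I picked the black one, tipped it over the post the same way and pushed it down until it stopped hard, with about 48 N at the wrist. With the push eased and the knob still gripped, about 7 N remained, which fits the compressed spring. I then let go.
- **Last checks:** In the wrist pictures both hooks lie where the shut jaws should be, over the skirt. The side picture puts the knob's underside about 36–37 mm up the post, to within a few mm. The gripper was clear of everything.
- **Other things:** In the last top picture the lemon and spoon look unmoved. The garlic is partly hidden by the arm, but what shows of it is in its old place.
- **Disagreements:** The cameras disagreed by 2–5 mm on where the post stands, so I lined things up mainly by what the wrist camera showed. The lower jaw's outline came out 4–5 pixels off my prediction. I judged it shut by its position relative to the skirt, which fits the shut jaw and not the open one.

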